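# Release and take out the teach pendant's battery pack

## Robot

A 7-joint arm with a two-finger parallel gripper is mounted at the origin on the work surface. World frame = base frame: x ahead of the robot, y to its left, z up, the work surface at z = 0. Lengths are in m, angles in rad, forces in N, time in s.
With the tool pointing down it reaches from about 0.4 to 0.85 m from the base axis. Payload 10.4 kg.
Tool frame: the origin (TCP) lies midway between the tips of the shut fingers; the grasp point (between the pads) lies 19 mm behind it; y points along the fingers, x is the direction in which the jaws open and shut, and the axes are right-handed (so a half turn about y gives the same grasp; the last joint's range is limited). The gripper opens to 87 mm and grips with 3 to 60 N. Pads are 19 mm wide; open, the fingers measure 117 mm over their backs; the gripper's body (75 mm by 190 mm) begins 51 mm behind the grasp point.
Start: joints at [-1.271, 0.332, -0.065, 1.46, 0.022, 1.35, -0.088], TCP at [0.198, 0.593, 0.192] pointing down, gripper open.
Joint ranges: [-2.6, 2.6], [-0.5, 2.12], [-1.47, 1.34], [0.16, 2.42], [-1.27, 4.41], [0.06, 2.06], [-2.6, 2.6]. Speed limits (rad/s): [2.22, 2.22, 2.79, 2.79, 3.14, 3.14, 3.14].

## Interface

Orientations are given as a unit quaternion [x, y, z, w].
In Python, from bench import r gives the robot as it stands. The module is installed in compiled form; this text tells all that it offers.
- The arm moves only by the tool arm_command, never from a script. Its argument "deltas" is one flat list of numbers, 6 for each row, row after row: the shift along the tool's x, y, z in m, then the turn, a rotation vector about the tool's x, y, z in degrees. In form: [tx, ty, tz, ax, ay, az, tx, ty, tz, ax, ay, az, ...]. A call has 1 to 8 rows; each row is the pose to reach, as a shift and turn from the pose commanded when the call began, along the tool's axes at that moment; what a row does not reach only later rows make up. A row lasts 1/8 s, in which the tool goes at most 62.5 mm and 10.7 degrees, less where a joint would pass 70% of its speed; a pose out of reach is approached as far as the arm can. A call with a gripper value outside its range is refused whole. "hand" is the opening, from 0 (shut) to 1 (fully open), set as the call begins (left out, the last holds). The fingers move at their own pace and stop on an object; "grip_force" is the grip in N (left out, the last holds). Time passes only in rows, so rows that repeat a pose let the fingers close. It gives the time, the measured TCP pose, the force and the opening at its end, in the units of the state.
- r.read_state(): the state, without advancing time (a new reading comes with each control period).
- r.camera(name): name is "scene" or "top" or "wrist"; returns a dict with "image" (480x640x3 uint8, red, green, blue), "intrinsics" (3x3 intrinsics, pixels), "world_from_camera" (4x4, takes a point from camera to world coordinates); the wrist camera has in their place "hand_eye" (4x4, takes a point from camera to tool coordinates, whose origin is the TCP and whose axes are the tool frame's). Camera axes: x right, y down, z forward; pixel columns grow to the right and rows downward; lengths in m; the calibration is good to about 2 mm. The wrist camera is an equidistant fisheye: a pixel r from the principal point sees the ray r / f radians off the axis. A picture is of the moment at which its call begins: read the wrist's pose just before it. There is no depth.
- r.close_job(): hands the job in, once; it reports no verdict.
Trained networks look in a picture, given as the dict that the camera call returned (one of the last four; its "shot" number tells which), for a name from the list of things; names that differ only in an ending like _2 or _b are one class to them, and where a whole thing is asked for, a point or a joint stands for the part that bears it (a point fixed in the world has none). Each returns a list of dicts, best first, with "conf" (0 to 1); they miss things now and then, are a little off and sometimes report something else, mostly with a low value. They report only what shows in the picture. A call takes as long as a camera call. They do not tell look-alikes from the thing itself.
- r.boxes_of(picture, query): "centre" ([row, column] in pixels, amid what is visible of it).
- r.regions_of(picture, query): "region" (480x640 bool, what is visible of it) and "centre" ([row, column] in pixels, amid what is visible of it).
The state is a dict: "time": time; "joint_positions": joint angles; "joint_vel": joint speeds; "joint_torque": joint torques, N m; "ee_pos": TCP position; "eef_rot": TCP orientation; "ft_force": force on the tool from outside, world axes, zero at the start; "torque": the same for the moment, N m; "width": finger opening in m.
Only numpy, scipy, OpenCV 4.12 (cv2) and the standard library are available. Lean on these libraries where they do the work, as an engineer would, in place of code of your own. Each camera call takes 0.05 s, during which the arm holds its last target.

## Task

Take the spent battery pack out of the teach pendant: with the release tool from its stand, reach down through the narrow slot in the pendant's back, feel gently along it for the hidden latch tab and press that until the pack springs up, never leaning hard on the tool, because the latch breaks. Then put the tool back upright in its stand, lift the pack out, lower it flat and right way up into the empty tray without dropping it and let go. Leave the other things on the table where they are.

Things in the scene. Friction and masses are not known exactly. Their poses are not given: they have to be found in the camera images.
- pendant: robot teach pendant, light grey and black, 290 x 200 mm, face down in a cradle, held fast. Origin on the table under its centre, z up, flat back face at z = 80 mm, x across its 200 mm, y along its 290 mm. Battery bay centred at x = -20 mm, y = 0; release slot at x = +32 mm, y = 0. More than 25 N between tool and pendant, latch included, breaks the latch
- slot_mouth (a point): centre of the release slot's mouth in the back face, frame as the pendant's. The slot is 7 mm wide (x), 36 mm long (y)
- slot_bottom (a point): point 10 mm below the mouth's centre, where the latch bar closes the slot. In it a 7 mm long tab, flush between solid shoulders 8.5 mm apart; the tab's centre is anywhere from -14 to +14 mm along y, not visible, only to be felt: shoulders are rigid, the tab gives way under 3 to 8 N, frees the pack after 3 to 4 mm, stops hard at 6 mm and springs back when let go
- pack_center (a point): centre of the spent battery pack, black, 46 (x) x 104 (y) x 26 mm (z up), 0.2 kg. Locked, its top is flush with the pendant's back, with nothing to grasp. Pressing the latch lets springs lift it 15 mm; it stays there upright, loose in its bay (1 mm clearance all round), to be gripped across its 46 mm and lifted straight out
- tool_handle (a point): middle of the release tool's round upright handle (18 mm diameter, 58 mm high, z along the tool). Under the handle a collar 24 mm across, 5 mm thick, its underside 34 mm below this point, then a round-nosed steel rod of 5 mm diameter, 46 mm long. 70 g
- tool_tip (a point): the rod's lower end, 80 mm below the handle's middle
- stand_hole (a point): mouth of the hole in the middle of the tool stand's top, 60 mm above the table. The stand is a fixed aluminium block 80 x 60 mm; the hole is 10 mm wide with a 2 mm chamfer, 56 mm deep. The tool stands in it upright with its collar on the stand's top, the rod's end 46 mm below the mouth
- tray: empty fixed grey tray, 110 mm (x) x 170 mm (y), 20 mm high, walls 4 mm and floor about 4 mm thick; origin under its centre, on the table
- spare_center (a point): bystander: a charged pack like the spent one, lying on the table; centre 13 mm above the table
- slug_center (a point): bystander: turned dark steel workpiece, 44 mm diameter, 55 mm high; its centre
- block_center (a point): bystander: aluminium block 45 x 45 x 35 mm; its centre
There are look-alikes about, which are no part of the job. Leave any orange look-alike of the part that bears tool_handle alone.

How it is judged:
On the way, in this order (a step that is already met when the one before it is completed fails the run):
1. the latch is pressed with the tool's rod in the slot and the pack springs up in its bay (z of pack_center in the frame of pendant above 0.075 m and x of pack_center in the frame of pendant between -0.026 and -0.014 m and z of tool_tip in the frame of slot_mouth below -0.005 m and x of tool_tip in the frame of slot_mouth between -0.005 and 0.005 m and y of tool_tip in the frame of slot_mouth between -0.019 and 0.019 m), for 0.05 s.
2. the tool stands upright in its stand again, let go (horizontal distance between tool_tip and stand_hole below 0.007 m and z of tool_tip in the frame of stand_hole below -0.042 m and angle between tool_handle's own z axis and vertical below 0.1 rad and contact force between the fingers and tool below 0.1 N), for 0.1 s.
3. the pack is lowered, still held, to the tray's floor (z of pack_center in the frame of tray below 0.032 m and x of pack_center in the frame of tray between -0.055 and 0.055 m and y of pack_center in the frame of tray between -0.085 and 0.085 m and contact force between the fingers and pack above 0.5 N), for 0.02 s.
At the end, for the whole second after the job is handed in: the spent pack lies flat and right way up on the tray's floor (tilt under 0.1 rad), at rest, and the tool stands upright in its stand's hole, collar on the stand (within 4 mm); both released (x of pack_center in the frame of tray between -0.04 and 0.04 m and y of pack_center in the frame of tray between -0.045 and 0.045 m and z of pack_center in the frame of tray below 0.022 m and angle between each of pack_center, tool_handle's own z axis and vertical below 0.1 rad and linear speed of pack below 0.01 m/s and horizontal distance between tool_tip and stand_hole below 0.007 m and z of tool_tip in the frame of stand_hole below -0.042 m); the robot touches nothing.
It fails at once if the tool bears on the pendant or its latch with more than 25 N (contact force between tool and pendant above 25 N).
It fails at once if a bystander is moved by more than 15 mm (distance of any of spare_center, slug_center, block_center from where it was at the start of the episode above 0.015 m).
It also fails if it takes over 72 s, if anything falls off the work surface, if the arm or the gripper's body presses on something with over 40 N, if the wrist force passes 120 N, or if a joint passes its speed limit or range.

## Working session

There is one attempt and no reset: what is moved stays moved. The work goes in short steps, Python scripts to look and compute and a tool call to move; the robot and the scene stay as the last step left them, time stands still between calls to the robot, and variables do not carry over. Pictures are saved under pics/ and viewed, and the job is handed in when it is done.

Besides the shell and the picture viewer there is one more tool, called after "Request:" by a JSON object that holds its "name" and its "arguments", one argument or row to a line. arm_command: Moves the arm, as the interface text tells. Its arguments: {"type":"object","properties":{"deltas":{"type":"array","items":{"type":"number"}},"hand":{"type":"number"},"grip_force":{"type":"number"}},"required":["deltas"]}

```bash
mkdir -p pics; ls
cat > h.py <<'E'
import numpy as np, cv2
from bench import r
from scipy.spatial.transform import Rotation as R
def save(n,im): cv2.imwrite('pics/'+n+'.png',cv2.cvtColor(im,cv2.COLOR_RGB2BGR))
def ray(p,rc):
    K=p['intrinsics'];T=p['world_from_camera']
    d=np.array([(rc[1]-K[0,2])/K[0,0],(rc[0]-K[1,2])/K[1,1],1.]);d=T[:3,:3]@d
    return T[:3,3],d
def atz(p,rc,z):
    o,d=ray(p,rc);return o+d*(z-o[2])/d[2]
def wray(p,rc,s):
    K=p['intrinsics'];H=p['hand_eye']
    u=np.array([(rc[1]-K[0,2])/K[0,0],(rc[0]-K[1,2])/K[1,1]]);t=np.linalg.norm(u)
    d=np.array([*(u/max(t,1e-9)*np.sin(t)),np.cos(t)])
    Rt=R.from_quat(s['eef_rot']).as_matrix()
    return Rt@H[:3,3]+s['ee_pos'],Rt@H[:3,:3]@d
def watz(p,rc,s,z):
    o,d=wray(p,rc,s);return o+d*(z-o[2])/d[2]
def proj(p,X):
    T=np.linalg.inv(p['world_from_camera']);c=T[:3,:3]@X+T[:3,3];K=p['intrinsics']
    return np.array([K[1,1]*c[1]/c[2]+K[1,2],K[0,0]*c[0]/c[2]+K[0,2]])
def wproj(p,X,s):
    Rt=R.from_quat(s['eef_rot']).as_matrix();H=p['hand_eye']
    t=Rt.T@(X-s['ee_pos']);c=H[:3,:3].T@(t-H[:3,3]);K=p['intrinsics']
    th=np.arctan2(np.hypot(c[0],c[1]),c[2]);u=c[:2]/np.hypot(c[0],c[1])*th
    return np.array([K[1,1]*u[1]+K[1,2],K[0,0]*u[0]+K[0,2]])
E
python3 - <<'E'
from h import *
s=r.read_state();print({k:np.round(v,4) for k,v in s.items()})
for n in('scene','top'):
    p=r.camera(n);save(n+'0',p['image']);print(p['intrinsics'],p['world_from_camera'])
    for q in('pendant','slot_mouth','pack_center','tool_handle','tool_tip','stand_hole','tray','spare_center','slug_center','block_center'):
        print(q,[(np.round(b['centre']).tolist(),round(b['conf'],2)) for b in r.boxes_of(p,q)][:4])
s=r.read_state();p=r.camera('wrist');save('w0',p['image']);print(p['intrinsics'],p['hand_eye'])
E
```

```text
pics
{'time': np.float64(0.0), 'joint_positions': array([-1.2706,  0.3329, -0.0647,  1.461 ,  0.0216,  1.3499, -0.0885]), 'joint_vel': array([-0.0003,  0.0002,  0.0003, -0.0008, -0.0008,  0.0003, -0.0005]), 'joint_torque': array([ 1.00000e-04, -6.23255e+01,  2.48000e-02, -3.89899e+01,
       -6.13000e-02,  3.98000e-02,  1.00000e-04]), 'ee_pos': array([0.1982, 0.5923, 0.1908]), 'eef_rot': array([ 0.5742,  0.4127, -0.4135, -0.5735]), 'ft_force': array([ 0.2435, -1.171 , -0.038 ]), 'torque': array([ 0.0136, -0.0097, -0.0097]), 'width': np.float64(0.0871)}
[[470.65446887   0.         317.03328107]
 [  0.         470.65446887 238.02060641]
 [  0.           0.           1.        ]] [[ 0.68285652  0.39266639 -0.61605201  1.32313031]
 [ 0.73045357 -0.35310177  0.58459963 -0.71997541]
 [ 0.01202358 -0.84919506 -0.52794241  0.72040139]
 [ 0.          0.          0.          1.        ]]
pendant [([243.0, 321.0], 0.88)]
slot_mouth [([241.0, 324.0], 0.68)]
pack_center [([227.0, 316.0], 0.67)]
tool_handle [([316.0, 162.0], 0.86), ([280.0, 200.0], 0.76), ([291.0, 141.0], 0.72), ([260.0, 184.0], 0
[... 791 characters left out ...]
06.0, 497.0], 0.46)]
tool_tip [([263.0, 494.0], 0.74), ([324.0, 435.0], 0.7), ([307.0, 499.0], 0.48)]
stand_hole [([275.0, 441.0], 0.68)]
tray [([300.0, 152.0], 0.86)]
spare_center [([175.0, 285.0], 0.63), ([270.0, 280.0], 0.26)]
slug_center [([212.0, 176.0], 0.62)]
block_center [([215.0, 428.0], 0.76)]
[[371.64829954   0.         316.34165588]
 [  0.         371.64829954 234.75692912]
 [  0.           0.           1.        ]] [[ 9.99999938e-01 -2.54781804e-04  2.44999854e-04  3.09516963e-04]
 [-3.10184633e-04 -3.00197630e-01  9.53876977e-01 -1.91641588e-01]
 [-1.69482121e-04 -9.53876993e-01 -3.00197690e-01  8.27863139e-02]
 [ 0.00000000e+00  0.00000000e+00  0.00000000e+00  1.00000000e+00]]
```

View pics/scene0.png

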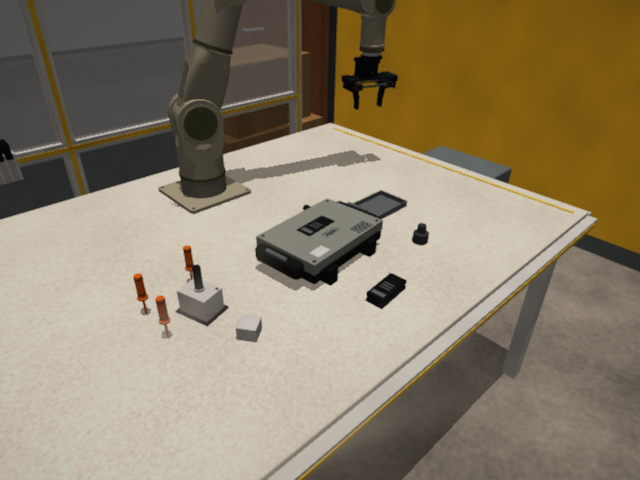

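View pics/top0.png

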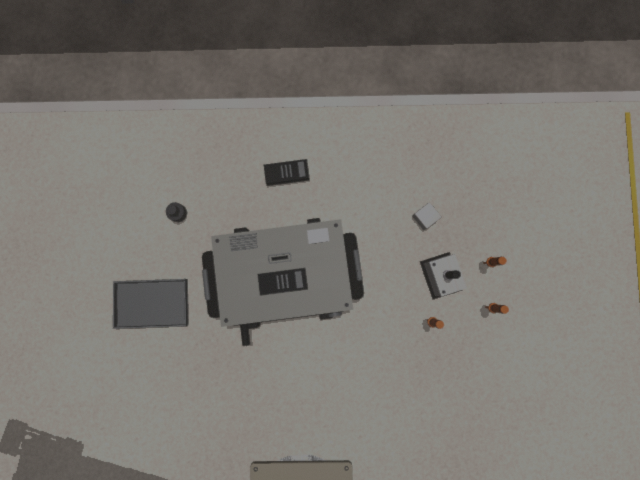

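View pics/w0.png

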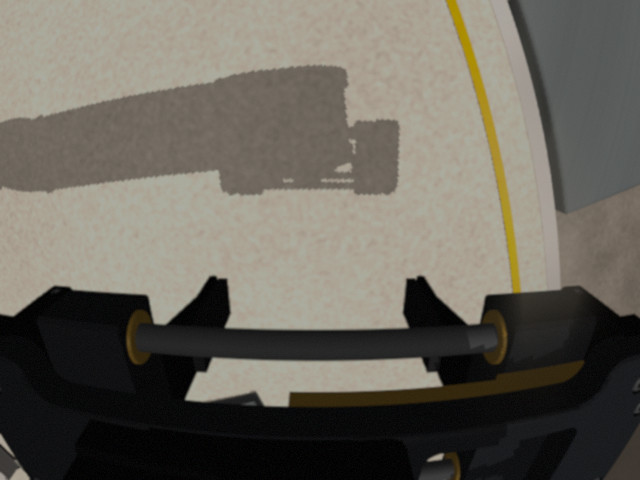

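Run:
```python
import cv2
a=cv2.imread('pics/scene0.png')[225:355,110:290];cv2.imwrite('pics/c1.png',cv2.resize(a,None,fx=4,fy=4,interpolation=2))
a=cv2.imread('pics/top0.png')[200:350,400:560];cv2.imwrite('pics/c2.png',cv2.resize(a,None,fx=4,fy=4,interpolation=2))
a=cv2.imread('pics/top0.png')[200:340,200:360];cv2.imwrite('pics/c3.png',cv2.resize(a,None,fx=4,fy=4,interpolation=2))
```

```text
(no output)
```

View pics/c1.png

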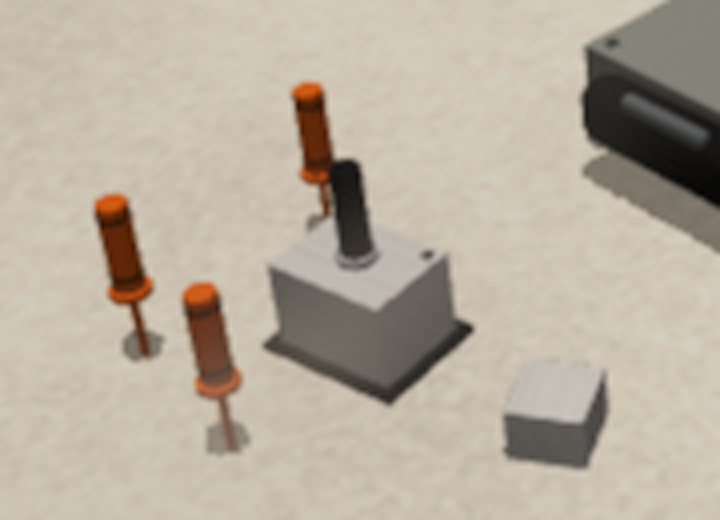

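View pics/c2.png

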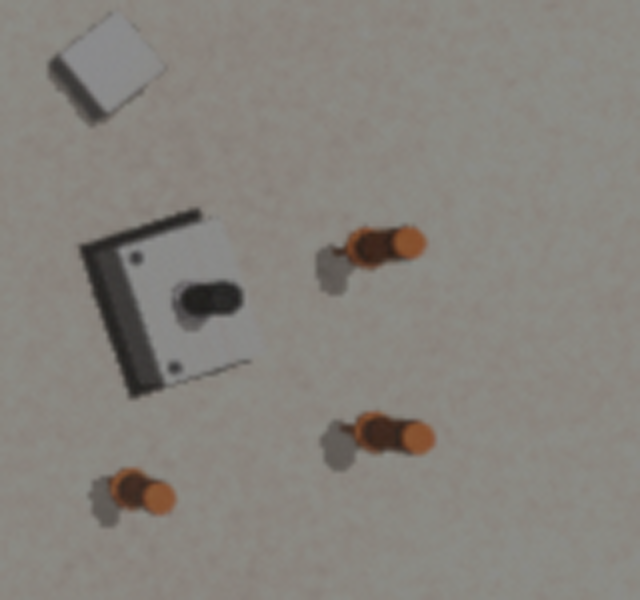

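View pics/c3.png

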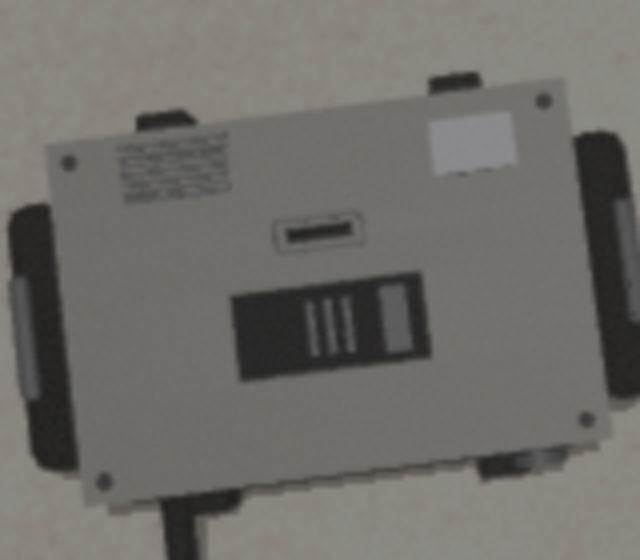

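The actual tool is the black-handled one in the aluminium stand: scene (col 198, row 279), top (453, 275). The three orange ones, at top (435,324), (495,261) and (499,308), are the look-alikes. The slot is at top (280,258) and the bay at (283,281).

Run:
```python
from h import *
p=r.camera('top'); q=r.camera('scene')
def t(c,z): return np.round(atz(p,[c[1],c[0]],z)[:2],4)
f=lambda x,y,ox,oy:(ox+x/4-.375,oy+y/4-.375)
C=[t(f(x,y,200,200),.08) for x,y in((47,147),(565,80),(612,437),(85,505))]
print('pend corners',C,np.mean(C,0))
for n,(x,y) in dict(slot=(320,232),slotL=(287,237),slotR=(352,227),packTL=(232,296),packTR=(420,273),packBR=(431,356),packBL=(241,381)).items(): print(n,t(f(x,y,200,200),.08))
for a in C: print(proj(q,np.array([*a,.08])))
for n,(x,y,z) in dict(htop=(230,297,.123),collar=(193,302,.0625),s1=(136,258,.06),s2=(175,368,.06),TL=(118,245,.06),TR=(222,213,.06),BR=(252,360,.06),BL=(160,388,.06)).items(): print(n,t(f(x,y,400,200),z))
print('tool scene',[np.round(atz(q,[225+y/4,110+x/4],z)[:2],4) for x,y,z in((346,165,.123),(356,257,.0625))])
for n,(x,y,z) in dict(o1=(408,243,.109),o2=(418,437,.109),o3=(159,497,.109)).items(): print(n,t(f(x,y,400,200),z))
for n,(x,y,z) in dict(tTL=(114,280,.02),tTR=(187,279,.02),tBR=(188,327,.02),tBL=(114,328,.02)).items(): print(n,t((x,y),z))
for n in('tray','spare_center','slug_center','block_center'):
    b=r.boxes_of(p,n)[0]['centre'];print(n,t((b[1],b[0]),.015))
```

```text
pend corners [array([0.6233, 0.189 ]), array([ 0.656 , -0.0978]), array([ 0.4601, -0.1194]), array([0.4275, 0.1673])] [0.541725 0.034775]
slot [0.574  0.0384]
slotL [0.5715 0.0565]
slotR [0.5764 0.0207]
packTL [0.5396 0.0869]
packTR [ 0.5506 -0.0163]
packBR [ 0.5053 -0.0217]
packBL [0.4932 0.0822]
[219.22684153 381.58410858]
[264.31706998 313.31816158]
[235.27518261 255.99423959]
[197.53717966 326.66541996]
htop [ 0.5318 -0.3354]
collar [ 0.5304 -0.3335]
s1 [ 0.5554 -0.3036]
s2 [ 0.4941 -0.3228]
TL [ 0.5628 -0.2938]
TR [ 0.5798 -0.3524]
BR [ 0.4979 -0.3655]
BL [ 0.4832 -0.3141]
tool scene [array([ 0.5354, -0.3336]), array([ 0.5373, -0.3369])]
o1 [ 0.5592 -0.4349]
o2 [ 0.4573 -0.4349]
o3 [ 0.428  -0.2982]
tTL [0.5312 0.4303]
tTR [0.531  0.2595]
tBR [0.4206 0.2561]
tBL [0.4206 0.4276]
tray [0.48   0.3442]
spare_center [0.7834 0.0253]
slug_center [0.692  0.2923]
block_center [ 0.6785 -0.2988]
```

```bash
cat >> h.py <<'E'
def tgt(phi): # jaw yaw
    c,s=np.cos(phi),np.sin(phi)
    return np.array([[c,0,-s],[s,0,c],[0,-1,0]])
def delta(pos,phi=None):
    s=r.read_state();Rt=R.from_quat(s['eef_rot']).as_matrix()
    d=Rt.T@(np.array(pos)-s['ee_pos']);a=np.zeros(3)
    if phi is not None: a=R.from_matrix(Rt.T@tgt(phi)).as_rotvec(degrees=True)
    print('d mm',np.round(d*1000,2),'rot deg',np.round(a,2))
def st():
    s=r.read_state();Rt=R.from_quat(s['eef_rot']).as_matrix()
    print(round(float(s['time']),2),'pos',np.round(s['ee_pos'],4),'F',np.round(s['ft_force'],2),'w',round(float(s['width']),4));print(np.round(Rt,4).tolist(),np.round(s['joint_positions'],2))
E
python3 - <<'E'
from h import *
st()
for phi in (.1135,.1135+np.pi):
  delta([.52,.1,.25],phi);delta([.532,-.334,.2],phi)
E
```

```text
1.45 pos [0.1983 0.5927 0.1917] F [ 0.07  0.02 -0.06] w 0.087
[[0.3173, 0.0, -0.9483], [0.9483, 0.0001, 0.3173], [0.0001, -1.0, -0.0]] [-1.27  0.33 -0.06  1.46  0.02  1.35 -0.09]
d mm [-365.21  -58.36 -461.42] rot deg [-0. 65.  0.]
d mm [-772.99   -8.39 -610.5 ] rot deg [-0. 65.  0.]
d mm [-365.21  -58.36 -461.42] rot deg [   0. -115.    0.]
d mm [-772.99   -8.39 -610.5 ] rot deg [   0. -115.    0.]
```

Request:
{"name": "arm_command", "arguments": {
  "deltas": [-0.045,-0.055,-0.058,0,8,0,-0.09,-0.06,-0.115,0,16,0,-0.135,-0.06,-0.173,0,24,0,-0.18,-0.06,-0.23,0,32,0,-0.226,-0.06,-0.288,0,40,0,-0.272,-0.06,-0.346,0,48,0,-0.318,-0.06,-0.404,0,56,0,-0.365,-0.06,-0.461,0,65,0]
}}

```text
time: 2.45
ee_pos: [0.4654, 0.1848, 0.2518]
eef_rot: [-0.706, -0.039, 0.038, 0.706]
ft_force: [0.7, 0.6, 0.2]
width: 0.087
```

Run:
```python
from h import *
st();delta([.532,-.334,.22],.1135)
```

```text
2.45 pos [0.4654 0.1848 0.2518] F [0.66 0.56 0.24] w 0.087
[[0.9941, 0.0007, -0.1086], [0.1085, 0.0009, 0.9941], [0.0008, -1.0, 0.0008]] [-0.82  0.01  0.36  1.7  -0.01  1.42 -0.35]
d mm [   9.91   31.44 -522.98] rot deg [-0.04 -0.27  0.05]
```

Request:
{"name": "arm_command", "arguments": {
  "deltas": [0.001,0.0,-0.0625,0,0,0,0.002,0.0,-0.125,0,0,0,0.003,0.0,-0.1875,0,0,0,0.004,0.0,-0.25,0,0,0,0.005,0.005,-0.3125,0,0,0,0.006,0.01,-0.375,0,0,0,0.008,0.02,-0.4375,0,0,0,0.01,0.03,-0.495,0,0,0],
  "hand": 0.6
}}

```text
time: 3.45
ee_pos: [0.531, -0.3059, 0.2214]
eef_rot: [0.706, 0.041, -0.04, -0.706]
ft_force: [0.4, 1.2, 0.4]
width: 0.0526
```

Request:
{"name": "arm_command", "arguments": {
  "deltas": [0,0,0,0,0,0,0,0,0,0,0,0]
}}

```text
time: 3.7
ee_pos: [0.5306, -0.3039, 0.2212]
eef_rot: [-0.706, -0.04, 0.04, 0.706]
ft_force: [1.1, -0.5, 1.3]
width: 0.0522
```

Run:
```python
from h import *
st();delta([.532,-.334,.22],.1135)
s=r.read_state();p=r.camera('wrist');save('w1',p['image'])
for z in (.123,.0625,.06): print(z,wproj(p,np.array([.532,-.334,z]),s))
for n in('tool_handle','stand_hole'):
  for b in r.regions_of(p,n)[:4]: print(n,b['centre'],b['conf'],b['region'].sum())
```

```text
3.7 pos [ 0.5306 -0.3039  0.2212] F [ 1.06 -0.51  1.29] w 0.0522
[[0.9936, -0.0004, -0.1131], [0.1131, 0.0003, 0.9936], [-0.0004, -1.0, 0.0003]] [-0.18  0.36  0.82  1.49 -0.26  1.41  0.76]
d mm [ -1.98   1.21 -30.11] rot deg [-0.02 -0.01 -0.02]
0.123 [260.02212007 313.70294642]
0.0625 [237.81088844 314.10531781]
0.06 [237.04063932 314.11936461]
tool_handle [193.6, 210.3] 0.93 764
tool_handle [321.9, 332.5] 0.79 317
tool_handle [243.5, 314.6] 0.61 814
stand_hole [218.6, 313.3] 0.91 5325
```

View pics/w1.png

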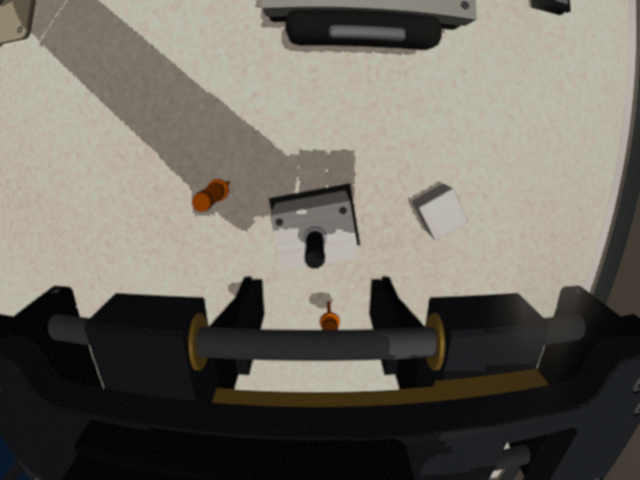

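The black tool in the stand is at (315,250), with the stand around it. Two orange look-alikes are at (210,195) and (330,322). Now an enlarged crop to confirm.

Run:
```python
import cv2
a=cv2.imread('pics/w1.png')[170:290,250:380];cv2.imwrite('pics/c4.png',cv2.resize(a,None,fx=5,fy=5,interpolation=2))
```

```text
(no output)
```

View pics/c4.png

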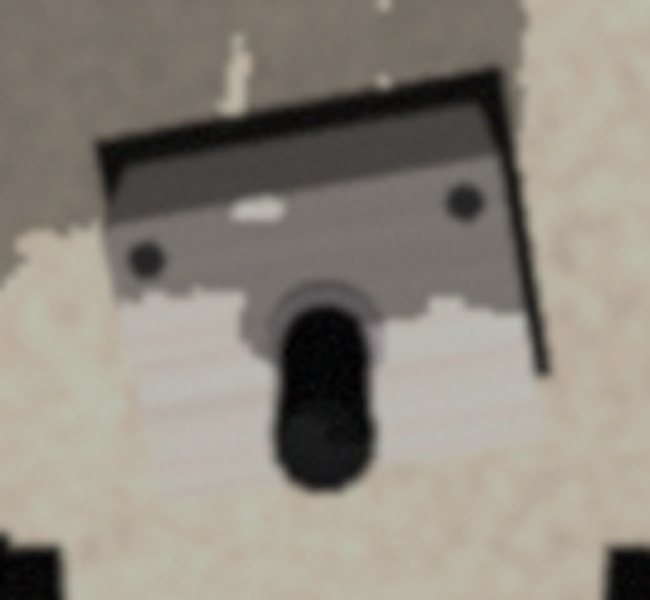

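Run:
```python
from h import *
s=r.read_state();p=r.camera('wrist')
f=lambda x,y:(170+y/5-.4,250+x/5-.4)
for x,y,z in((325,440,.123),(327,335,.0635)): print(watz(p,f(x,y),s,z))
delta([.5328,-.333,.13],.1135);delta([.5328,-.333,.077],.1135)
```

```text
[ 0.5334374  -0.33061141  0.123     ]
[ 0.53373262 -0.33110915  0.0635    ]
d mm [ -2.07  91.93 -30.45] rot deg [-0.04  0.14  0.08]
d mm [ -2.14 144.93 -30.49] rot deg [-0.04  0.14  0.08]
```

Request:
{"name": "arm_command", "arguments": {
  "deltas": [-0.002,0.0,-0.03,0,0,0,-0.002,0.04,-0.03,0,0,0,-0.002,0.08,-0.03,0,0,0,-0.002,0.115,-0.03,0,0,0,-0.002,0.135,-0.03,0,0,0,-0.002,0.145,-0.03,0,0,0,-0.002,0.145,-0.03,0,0,0]
}}

```text
time: 4.78
ee_pos: [0.5322, -0.334, 0.0768]
eef_rot: [0.706, 0.04, -0.04, -0.706]
ft_force: [-0.0, -0.1, 0.4]
width: 0.0524
```

Request:
{"name": "arm_command", "arguments": {
  "deltas": [0,0,0,0,0,0,0,0,0,0,0,0,0,0,0,0,0,0,0,0,0,0,0,0],
  "hand": 0.0,
  "grip_force": 15
}}

```text
time: 5.28
ee_pos: [0.532, -0.3342, 0.0766]
eef_rot: [-0.706, -0.04, 0.04, 0.706]
ft_force: [-0.1, -0.1, 0.2]
width: 0.02
```

Run:
```python
from h import *
st()
s=r.read_state();p=r.camera('wrist');save('w2',p['image'])
```

```text
5.28 pos [ 0.532  -0.3342  0.0766] F [-0.07 -0.06  0.18] w 0.02
[[0.9936, 0.0003, -0.1133], [0.1133, 0.0, 0.9936], [0.0003, -1.0, -0.0]] [-0.08  0.52  0.76  1.62 -0.38  1.16  0.88]
```

View pics/w2.png

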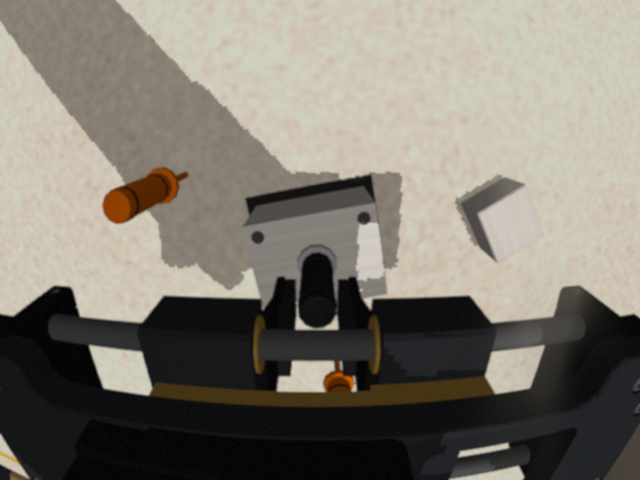

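The fingers straddle the black handle at (317,290). They are not fully shut yet, so I keep closing.

Request:
{"name": "arm_command", "arguments": {
  "deltas": [0,0,0,0,0,0,0,0,0,0,0,0,0,0,0,0,0,0],
  "hand": 0.0,
  "grip_force": 40
}}

```text
time: 5.7
ee_pos: [0.532, -0.3342, 0.0765]
eef_rot: [0.706, 0.04, -0.04, -0.706]
ft_force: [0.2, 0.3, 1.4]
width: 0.0167
```

Run:
```python
from h import *
st()
s=r.read_state();p=r.camera('wrist');save('w3',p['image'][170:350,220:420].repeat(3,0).repeat(3,1))
```

```text
5.7 pos [ 0.532  -0.3342  0.0765] F [0.21 0.25 1.44] w 0.0167
[[0.9936, 0.0002, -0.1133], [0.1133, -0.0, 0.9936], [0.0002, -1.0, -0.0001]] [-0.08  0.52  0.76  1.62 -0.38  1.16  0.88]
```

View pics/w3.png

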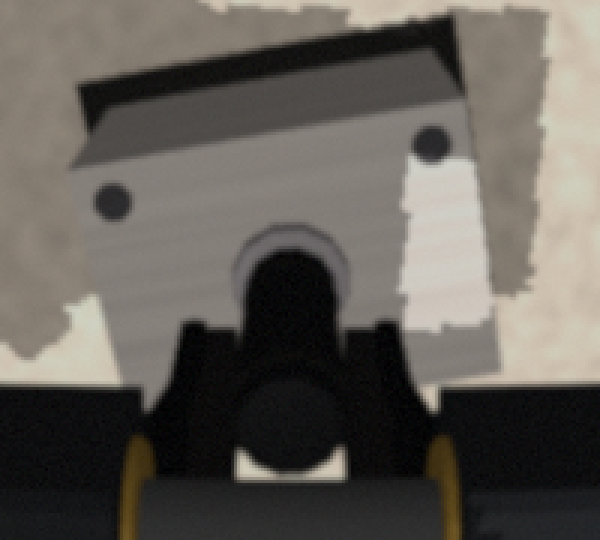

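Run:
```python
from h import *
s=r.read_state();p=r.camera('wrist')
f=lambda x,y:(170+y/3-.33,220+x/3-.33)
Rt=R.from_quat(s['eef_rot']).as_matrix()
for x,y,z in((290,422,.123),(291,282,.0635)):
    X=watz(p,f(x,y),s,z);print(X,Rt.T@(X-s['ee_pos']))
```

```text
[ 0.53195244 -0.33187327  0.123     ] [ 0.00019667 -0.04647054  0.0022976 ]
[ 0.53236058 -0.33333286  0.0635    ] [0.00042338 0.01302961 0.0008053 ]
```

Request:
{"name": "arm_command", "arguments": {
  "deltas": [0,-0.01,0,0,0,0,0,-0.03,0,0,0,0,0,-0.06,0,0,0,0,0,-0.1,0,0,0,0,0,-0.14,0,0,0,0,0,-0.16,0,0,0,0,0,-0.16,0,0,0,0]
}}

```text
time: 6.68
ee_pos: [0.5324, -0.3349, 0.239]
eef_rot: [0.707, 0.041, -0.039, -0.705]
ft_force: [-0.3, -0.8, -0.2]
width: 0.0166
```

Run:
```python
from h import *
st()
s=r.read_state();p=r.camera('wrist');save('w4',p['image'])
q=r.camera('scene');save('s4',q['image'][200:350,100:300].repeat(4,0).repeat(4,1))
```

```text
6.67 pos [ 0.5324 -0.3349  0.239 ] F [-0.31 -0.77 -0.19] w 0.0166
[[0.9936, 0.0034, -0.113], [0.113, -0.0015, 0.9936], [0.0032, -1.0, -0.0019]] [-0.12  0.4   0.83  1.42 -0.29  1.45  0.82]
```

View pics/w4.png

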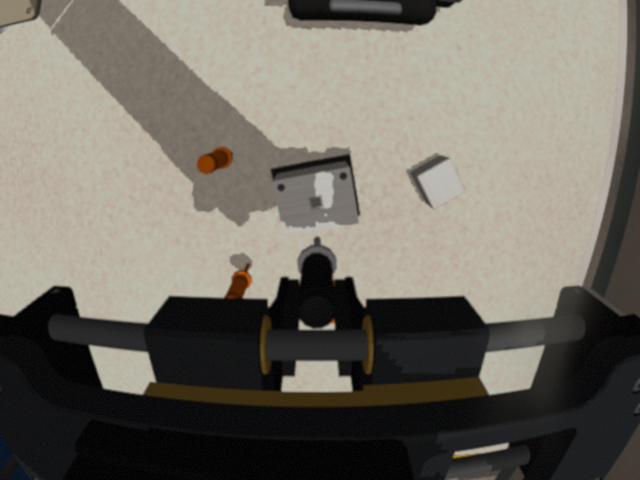

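View pics/s4.png

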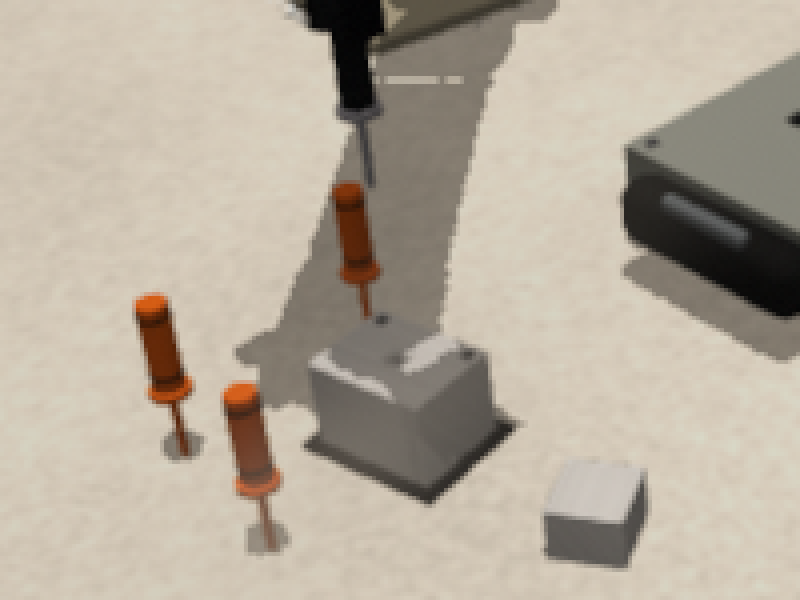

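Tool held upright and lifted clear; the empty stand hole is at (316,201) in the wrist picture. Next stop is above the slot.

Run:
```python
from h import *
st();delta([.5735,.0374,.165],.1135);delta([.5324,-.334,.239],.1135)
s=r.read_state();p=r.camera('wrist');save('w5',p['image'][180:350,240:400].repeat(4,0).repeat(4,1))
```

```text
6.78 pos [ 0.5317 -0.334   0.2362] F [ 0.55  0.15 -1.58] w 0.0167
[[0.9936, -0.0001, -0.1133], [0.1133, 0.0004, 0.9936], [-0.0001, -1.0, 0.0004]] [-0.12  0.4   0.82  1.42 -0.29  1.45  0.82]
d mm [ 83.58  71.33 364.24] rot deg [-0.02  0.   -0.  ]
d mm [ 0.67 -2.79 -0.09] rot deg [-0.02  0.   -0.  ]
```

View pics/w5.png

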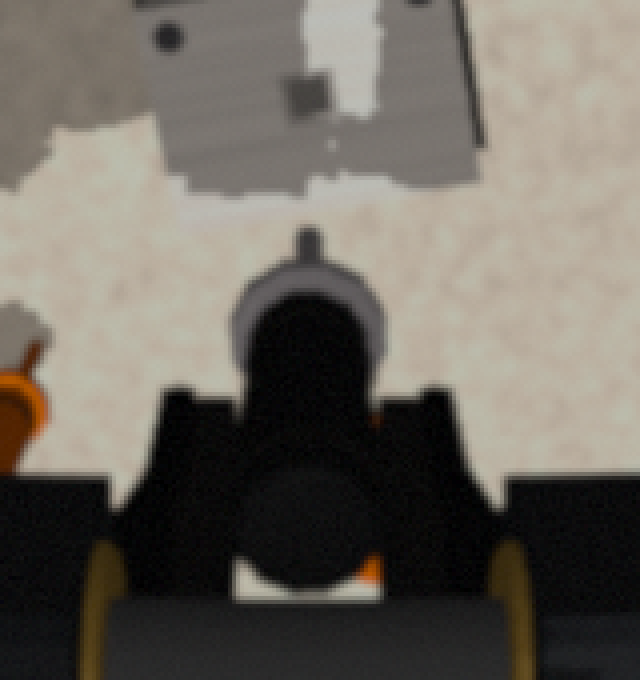

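Run:
```python
from h import *
s=r.read_state();p=r.camera('wrist')
f=lambda x,y:(180+y/4-.375,240+x/4-.375)
Rt=R.from_quat(s['eef_rot']).as_matrix()
X=watz(p,f(309,232),s,s['ee_pos'][2]-.061);print('tip',X,Rt.T@(X-s['ee_pos']))
X=watz(p,f(307,97),s,.06);print('hole',X,Rt.T@(X-s['ee_pos']))
```

```text
tip [ 0.53190531 -0.33211865  0.17461424] [0.00063575 0.06100075 0.00155646]
hole [ 0.53161592 -0.33316769  0.06      ] [0.00034626 0.17561443 0.00044799]
```

Request:
{"name": "arm_command", "arguments": {
  "deltas": [0.012,0.0,0.052,0,0,0,0.024,0.0,0.104,0,0,0,0.036,0.01,0.156,0,0,0,0.048,0.02,0.208,0,0,0,0.06,0.03,0.26,0,0,0,0.072,0.045,0.312,0,0,0,0.083,0.06,0.362,0,0,0,0.083,0.068,0.364,0,0,0]
}}

```text
time: 7.88
ee_pos: [0.5722, 0.0422, 0.1663]
eef_rot: [-0.706, -0.042, 0.044, 0.706]
ft_force: [-0.0, -1.5, -0.5]
width: 0.0169
```

Request:
{"name": "arm_command", "arguments": {
  "deltas": [0,0,0,0,0,0,0,0,0,0,0,0,0,0,0,0,0,0]
}}

```text
time: 8.25
ee_pos: [0.5734, 0.0356, 0.169]
eef_rot: [-0.706, -0.04, 0.039, 0.706]
ft_force: [0.3, 0.4, -0.4]
width: 0.0167
```

Run:
```python
from h import *
st();delta([.5735,.0374,.165],.1135)
s=r.read_state();p=r.camera('wrist');save('w6',p['image'][150:350,220:420].repeat(3,0).repeat(3,1))
print(wproj(p,np.array([.5735,.0384,.08]),s))
for b in r.boxes_of(p,'slot_mouth'): print(b)
for b in r.boxes_of(p,'tool_tip'): print(b)
```

```text
8.25 pos [0.5734 0.0356 0.169 ] F [ 0.31  0.36 -0.43] w 0.0167
[[0.9938, 0.0008, -0.1113], [0.1113, 0.0002, 0.9938], [0.0008, -1.0, 0.0001]] [-0.71  0.26  0.67  1.66 -0.17  1.27  0.11]
d mm [0.32 3.96 1.74] rot deg [-0.   -0.11  0.04]
[225.27347278 316.47422714]
{'centre': [133.9, 290.8], 'conf': 0.88}
{'centre': [285.3, 316.7], 'conf': 0.69}
```

View pics/w6.png

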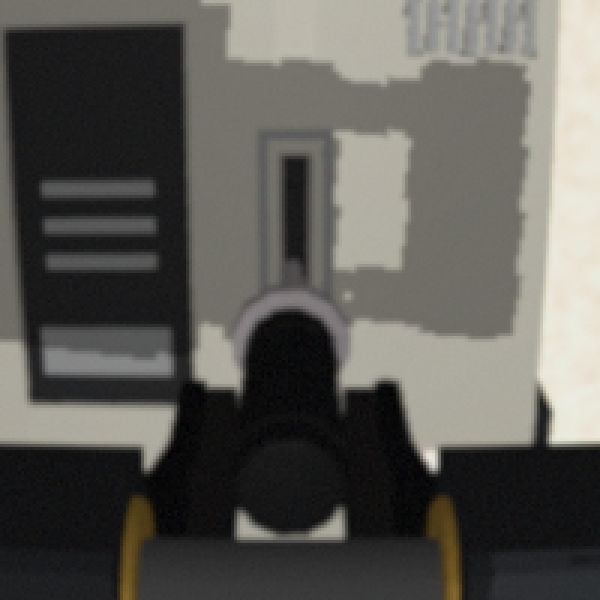

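Run:
```python
from h import *
s=r.read_state();p=r.camera('wrist');im=p['image']
save('w7',cv2.resize(im[195:260,285:345],None,fx=9,fy=9,interpolation=2))
g=cv2.cvtColor(im,cv2.COLOR_RGB2GRAY)
for rr in range(198,246,3): print(rr,g[rr,308:328])
Rt=R.from_quat(s['eef_rot']).as_matrix()
```

```text
198 [ 96 104 108 112 112 112 113 112 112 112 111 111 112 112 112 111 112 111
 112 106]
201 [ 95 107 113 114 112 109 107 106 105 106 106 105 104 105 107 107 112 114
 115 110]
204 [ 96 107 110 108 101  87  59  38  28  28  28  27  30  36  60  82 101 111
 113 109]
207 [ 95 106 111 112 103  85  62  36  24  25  25  25  27  36  59  82 102 111
 114 110]
210 [ 96 104 113 112 103  86  60  36  28  25  26  26  24  33  59  82 102 111
 112 105]
213 [ 96 105 112 111 105  87  62  34  23  21  22  25  20  31  56  84 101 111
 111 105]
216 [ 92 101 109 112 105  88  64  39  25  25  23  23  24  35  58  84 102 111
 114 106]
219 [ 93 102 110 111 105  87  63  41  24  27  23  25  27  35  57  83 100 110
 112 106]
222 [ 93 102 110 112 105  88  69  41  29  25  23  25  26  37  58  84 102 111
 113 105]
225 [ 93 101 109 111 105  92  69  43  23  26  27  25  25  35  59  82 101 110
 111 106]
228 [ 94 101 109 111 105  91  68  41  29  26  25  26  26  35  58  82 101 111
 111 105]
231 [ 92 101 109 112 105  91  68  42  26  24  26  26  27  37  58  83 101 110
 112 106]
234 [ 91 101 110 110 106  91  69  42  28  24  25  25  27  40  63  84 101 109
 110 105]
237 [ 91 101 109 110 105  91  77  66  63  70  67  56  41  42  62  85 101 110
 112 105]
240 [ 92 101 110 111 105  90  78  75  76  77  78  72  58  50  65  87 103 112
 110 105]
243 [ 92 101 109 106 101  89  77  73  75  76  76  74  68  65  74  87 103 112
 111 104]
```

View pics/w7.png

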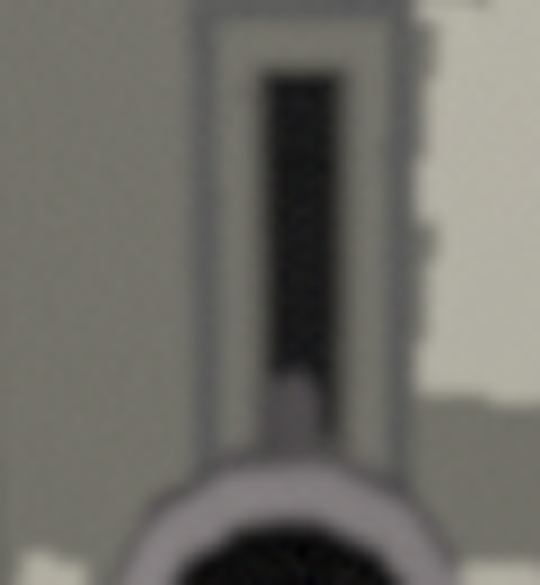

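Run:
```python
from h import *
s=r.read_state();p=r.camera('wrist')
Rt=R.from_quat(s['eef_rot']).as_matrix()
T=lambda rc,z:print(np.round(1000*(Rt.T@(watz(p,rc,s,z)-s['ee_pos'])),2), np.round(watz(p,rc,s,z),4))
T((204,318),.08);T((231,318),.08);T((203,318),.08)
for h in (.061,): T((237.5,317.1),s['ee_pos'][2]-h)
delta([.5735,.0384,.08],.1135)
```

```text
[ 1.55 88.68 19.91] [0.5726 0.0565 0.08  ]
[ 1.57 88.68 -1.89] [0.575  0.0349 0.08  ]
[ 1.55 88.68 20.7 ] [0.5725 0.0573 0.08  ]
[ 0.79 61.    1.65] [0.5739 0.0383 0.1077]
d mm [ 0.48 88.61  1.67] rot deg [-0.01 -0.02  0.01]
```

Request:
{"name": "arm_command", "arguments": {
  "deltas": [0.0008,0.005,0.001,0,0,0,0.0008,0.012,0.001,0,0,0,0.0008,0.018,0.001,0,0,0,0.0008,0.023,0.001,0,0,0,0.0008,0.026,0.001,0,0,0,0.0008,0.029,0.001,0,0,0,0.0008,0.0305,0.001,0,0,0,0.0008,0.0305,0.001,0,0,0]
}}

```text
time: 9.5
ee_pos: [0.5738, 0.038, 0.1379]
eef_rot: [-0.706, -0.04, 0.04, 0.706]
ft_force: [-0.1, 0.4, -0.0]
width: 0.0166
```

Run:
```python
from h import *
st()
s=r.read_state();p=r.camera('wrist');save('w8',p['image'][180:330,220:420].repeat(4,0).repeat(4,1))
```

```text
9.5 pos [0.5738 0.038  0.1379] F [-0.05  0.4  -0.03] w 0.0166
[[0.9936, 0.0, -0.1133], [0.1133, 0.0, 0.9936], [0.0, -1.0, 0.0]] [-0.7   0.29  0.66  1.7  -0.19  1.21  0.13]
```

View pics/w8.png

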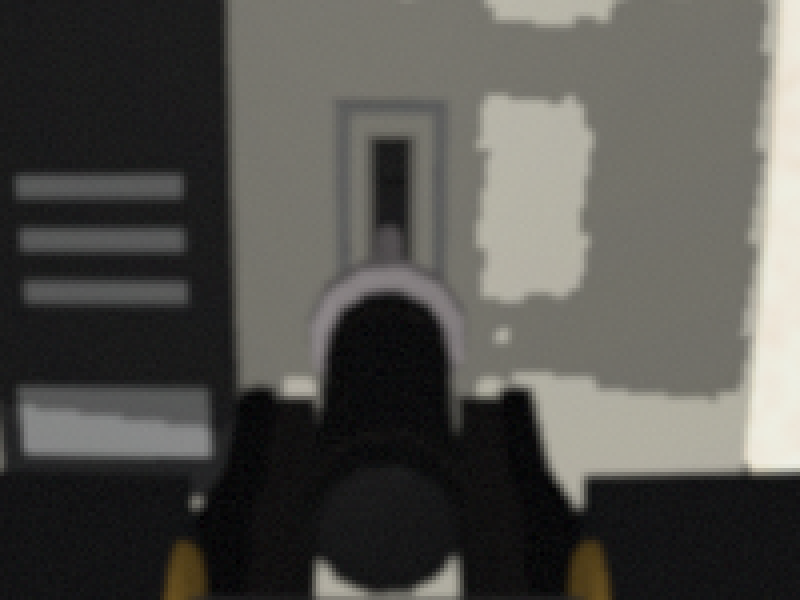

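The rod's tip is in the slot mouth at about crop (390,235) and nothing is touching. I'll lower it gently now.

Request:
{"name": "arm_command", "arguments": {
  "deltas": [0,0.0015,0,0,0,0,0,0.003,0,0,0,0,0,0.004,0,0,0,0,0,0.004,0,0,0,0]
}}

```text
time: 10.05
ee_pos: [0.5738, 0.038, 0.1339]
eef_rot: [-0.706, -0.04, 0.04, 0.706]
ft_force: [-0.6, -0.6, -0.3]
width: 0.0166
```

Request:
{"name": "arm_command", "arguments": {
  "deltas": [0,0.0005,0,0,0,0,0,0.001,0,0,0,0,0,0.001,0,0,0,0]
}}

```text
time: 10.42
ee_pos: [0.5738, 0.038, 0.1329]
eef_rot: [-0.706, -0.04, 0.04, 0.706]
ft_force: [0.3, 0.1, 0.1]
width: 0.0167
```

Request:
{"name": "arm_command", "arguments": {
  "deltas": [0,0.0003,0,0,0,0,0,0.0006,0,0,0,0,0,0.0006,0,0,0,0]
}}

```text
time: 10.8
ee_pos: [0.5738, 0.038, 0.1324]
eef_rot: [-0.706, -0.04, 0.04, 0.706]
ft_force: [-0.6, -1.2, 0.1]
width: 0.0168
```

Request:
{"name": "arm_command", "arguments": {
  "deltas": [0,0.0003,0,0,0,0,0,0.0006,0,0,0,0,0,0.0006,0,0,0,0]
}}

```text
time: 11.18
ee_pos: [0.574, 0.038, 0.132]
eef_rot: [-0.706, -0.04, 0.04, 0.706]
ft_force: [-0.7, -0.9, 1.5]
width: 0.0164
```

Request:
{"name": "arm_command", "arguments": {
  "deltas": [0,0.0003,0,0,0,0,0,0.0006,0,0,0,0,0,0.0006,0,0,0,0]
}}

```text
time: 11.55
ee_pos: [0.5742, 0.038, 0.1317]
eef_rot: [-0.706, -0.04, 0.04, 0.706]
ft_force: [-1.7, 0.3, 6.3]
width: 0.0167
```

Request:
{"name": "arm_command", "arguments": {
  "deltas": [0,0.0003,0,0,0,0,0,0.0003,0,0,0,0]
}}

```text
time: 11.8
ee_pos: [0.5743, 0.038, 0.1316]
eef_rot: [-0.706, -0.041, 0.04, 0.706]
ft_force: [-1.2, 0.1, 6.5]
width: 0.0168
```

Request:
{"name": "arm_command", "arguments": {
  "deltas": [0,0.0004,0,0,0,0,0,0.0004,0,0,0,0]
}}

```text
time: 12.05
ee_pos: [0.5745, 0.038, 0.1314]
eef_rot: [-0.706, -0.041, 0.04, 0.706]
ft_force: [-1.5, -0.7, 9.3]
width: 0.0167
```

Force keeps rising to 9 N, so this is rigid: a shoulder. Next I step along the slot in 3 mm pitches.

Request:
{"name": "arm_command", "arguments": {
  "deltas": [0,-0.0025,0,0,0,0,0,-0.0025,0.003,0,0,0,0,-0.0015,0.003,0,0,0,0,-0.0007,0.003,0,0,0,0,-0.0003,0.003,0,0,0,0,0.0,0.003,0,0,0,0,0.0,0.003,0,0,0]
}}

```text
time: 12.92
ee_pos: [0.5741, 0.041, 0.1314]
eef_rot: [-0.706, -0.041, 0.04, 0.706]
ft_force: [-2.3, 0.4, 9.5]
width: 0.0166
```

Rigid here too.

Request:
{"name": "arm_command", "arguments": {
  "deltas": [0,-0.0025,0,0,0,0,0,-0.0025,0.003,0,0,0,0,-0.0015,0.003,0,0,0,0,-0.0007,0.003,0,0,0,0,-0.0003,0.003,0,0,0,0,0.0,0.003,0,0,0,0,0.0,0.003,0,0,0]
}}

```text
time: 13.8
ee_pos: [0.5738, 0.044, 0.1314]
eef_rot: [-0.706, -0.041, 0.04, 0.706]
ft_force: [-1.9, -0.3, 9.2]
width: 0.0166
```

Request:
{"name": "arm_command", "arguments": {
  "deltas": [0,-0.0025,0,0,0,0,0,-0.0025,0.003,0,0,0,0,-0.0015,0.003,0,0,0,0,-0.0007,0.003,0,0,0,0,-0.0003,0.003,0,0,0,0,0.0,0.003,0,0,0,0,0.0,0.003,0,0,0]
}}

```text
time: 14.68
ee_pos: [0.573, 0.047, 0.1308]
eef_rot: [-0.706, -0.04, 0.04, 0.706]
ft_force: [-0.8, -0.3, 5.4]
width: 0.0169
```

Softer and deeper here, so this may be the tab. Pressing a little more.

Request:
{"name": "arm_command", "arguments": {
  "deltas": [0,0.0004,0,0,0,0,0,0.0008,0,0,0,0,0,0.0008,0,0,0,0]
}}

```text
time: 15.05
ee_pos: [0.5732, 0.047, 0.1302]
eef_rot: [-0.706, -0.04, 0.04, 0.706]
ft_force: [-1.0, 1.2, 5.3]
width: 0.0167
```

Request:
{"name": "arm_command", "arguments": {
  "deltas": [0,0.0005,0,0,0,0,0,0.001,0,0,0,0,0,0.001,0,0,0,0]
}}

```text
time: 15.42
ee_pos: [0.5732, 0.0471, 0.1291]
eef_rot: [-0.706, -0.04, 0.04, 0.706]
ft_force: [-0.1, 0.2, 5.4]
width: 0.0168
```

Request:
{"name": "arm_command", "arguments": {
  "deltas": [0,0.0004,0,0,0,0,0,0.0008,0,0,0,0,0,0.0008,0,0,0,0]
}}

```text
time: 15.8
ee_pos: [0.573, 0.0471, 0.128]
eef_rot: [-0.706, -0.04, 0.04, 0.706]
ft_force: [-0.4, 1.7, 3.9]
width: 0.0167
```

Request:
{"name": "arm_command", "arguments": {
  "deltas": [0,0.0004,0,0,0,0,0,0.0008,0,0,0,0,0,0.0008,0,0,0,0]
}}

```text
time: 16.18
ee_pos: [0.5729, 0.047, 0.1271]
eef_rot: [-0.706, -0.04, 0.04, 0.706]
ft_force: [-0.3, 1.0, 4.0]
width: 0.0167
```

Run:
```python
from h import *
st()
s=r.read_state();p=r.camera('wrist');save('w9',p['image'])
```

```text
16.18 pos [0.5729 0.047  0.1271] F [-0.3   1.04  4.01] w 0.0167
[[0.9936, 0.0002, -0.1133], [0.1133, 0.0001, 0.9936], [0.0002, -1.0, 0.0001]] [-0.71  0.3   0.66  1.71 -0.2   1.19  0.11]
```

View pics/w9.png

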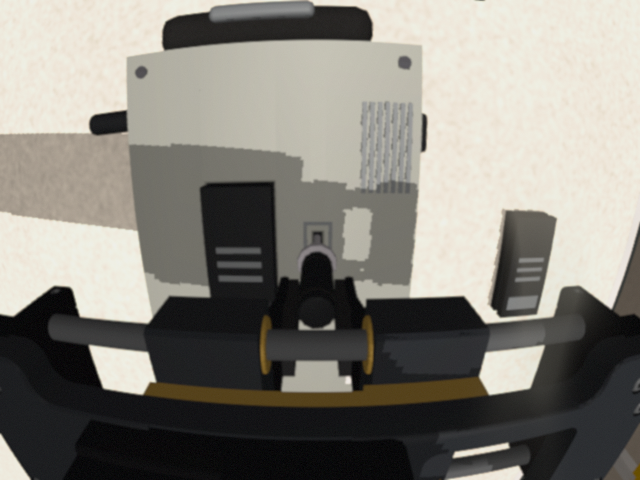

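Around (240,240) the pack shows side walls, so it looks popped up. I'll check it in the scene camera.

Run:
```python
from h import *
q=r.camera('scene');save('s9',q['image'][180:290,240:400].repeat(5,0).repeat(5,1))
```

```text
(no output)
```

View pics/s9.png

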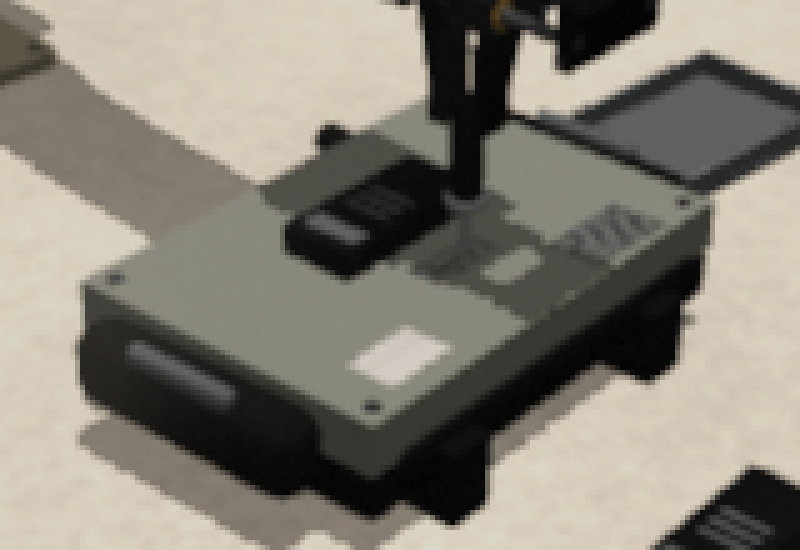

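The pack is up: crop (370,215) shows it clearly standing proud. I'll withdraw the tool and go back to the stand.

Request:
{"name": "arm_command", "arguments": {
  "deltas": [0,-0.01,0,0,0,0,0,-0.03,0,0,0,0,0,-0.06,0,0,0,0,0,-0.09,0,0,0,0,0,-0.11,0,0,0,0,0,-0.11,0,0,0,0]
}}

```text
time: 17.02
ee_pos: [0.5732, 0.0467, 0.2382]
eef_rot: [-0.706, -0.041, 0.039, 0.706]
ft_force: [0.4, 0.4, -1.3]
width: 0.0166
```

Run:
```python
from h import *
st();delta([.532,-.3342,.180],.1135)
```

```text
17.02 pos [0.5732 0.0467 0.2382] F [ 0.37  0.43 -1.32] w 0.0166
[[0.9936, 0.0016, -0.113], [0.113, 0.0004, 0.9936], [0.0016, -1.0, 0.0002]] [-0.73  0.22  0.68  1.56 -0.14  1.41  0.07]
d mm [ -84.04   57.94 -373.81] rot deg [-0.01 -0.02  0.09]
```

Request:
{"name": "arm_command", "arguments": {
  "deltas": [-0.012,0.0,-0.053,0,0,0,-0.024,0.0,-0.107,0,0,0,-0.036,0.0,-0.16,0,0,0,-0.048,0.01,-0.214,0,0,0,-0.06,0.02,-0.267,0,0,0,-0.072,0.03,-0.32,0,0,0,-0.084,0.045,-0.373,0,0,0,-0.084,0.057,-0.374,0,0,0]
}}

```text
time: 18.02
ee_pos: [0.528, -0.3393, 0.178]
eef_rot: [0.707, 0.036, -0.039, -0.706]
ft_force: [0.3, 0.5, -0.3]
width: 0.0167
```

Request:
{"name": "arm_command", "arguments": {
  "deltas": [0,0,0,0,0,0,0,0,0,0,0,0,0,0,0,0,0,0]
}}

```text
time: 18.4
ee_pos: [0.5325, -0.333, 0.1805]
eef_rot: [-0.706, -0.041, 0.041, 0.706]
ft_force: [-0.1, 0.0, -1.1]
width: 0.0169
```

Run:
```python
from h import *
st();delta([.532,-.3342,.180],.1135)
s=r.read_state();p=r.camera('wrist');save('w10',p['image'][180:330,240:400].repeat(4,0).repeat(4,1))
```

```text
18.4 pos [ 0.5325 -0.333   0.1805] F [-0.13  0.04 -1.1 ] w 0.0169
[[0.9933, 0.0009, -0.1153], [0.1153, 0.0003, 0.9933], [0.0009, -1.0, 0.0002]] [-0.13  0.43  0.83  1.51 -0.32  1.35  0.84]
d mm [-0.67  0.51 -1.14] rot deg [-0.01  0.12  0.05]
```

View pics/w10.png

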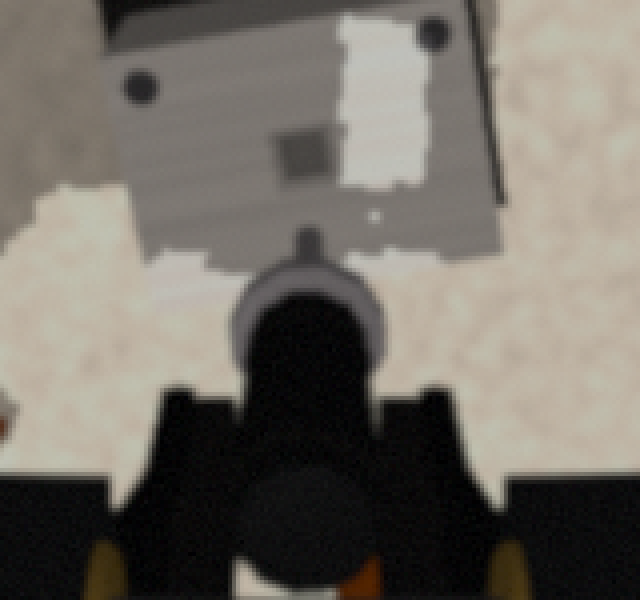

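The tool hasn't shifted in the grip (tip still at crop (309,232)). The hole is at crop (303,157).

Request:
{"name": "arm_command", "arguments": {
  "deltas": [-0.0003,0.01,-0.0005,0,0,0,-0.0003,0.025,-0.0005,0,0,0,-0.0003,0.04,-0.0005,0,0,0,-0.0003,0.045,-0.0005,0,0,0,-0.0003,0.045,-0.0005,0,0,0]
}}

```text
time: 19.08
ee_pos: [0.5312, -0.3347, 0.1346]
eef_rot: [-0.706, -0.04, 0.04, 0.706]
ft_force: [0.7, 0.5, -0.8]
width: 0.0174
```

Run:
```python
from h import *
st();delta([.532,-.3342,.0766],.1135)
s=r.read_state();p=r.camera('wrist');save('w11',p['image'][180:330,240:400].repeat(4,0).repeat(4,1))
```

```text
19.07 pos [ 0.5312 -0.3347  0.1346] F [ 0.72  0.53 -0.84] w 0.0174
[[0.9936, -0.0008, -0.1131], [0.1131, 0.0003, 0.9936], [-0.0007, -1.0, 0.0003]] [-0.12  0.47  0.81  1.56 -0.35  1.26  0.86]
d mm [ 0.85 57.95  0.34] rot deg [-0.02 -0.01 -0.04]
```

View pics/w11.png

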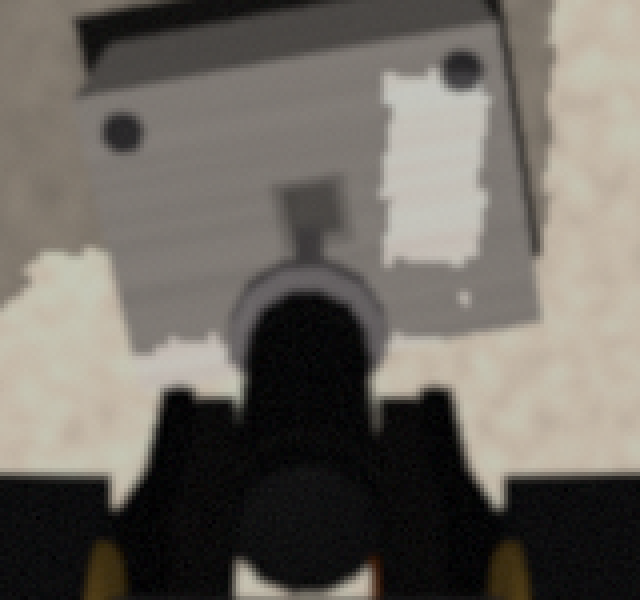

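Request:
{"name": "arm_command", "arguments": {
  "deltas": [0.0006,0.006,0.0003,0,0,0,0.0006,0.012,0.0003,0,0,0,0.0006,0.018,0.0003,0,0,0,0.0006,0.024,0.0003,0,0,0,0.0006,0.03,0.0003,0,0,0,0.0006,0.03,0.0003,0,0,0]
}}

```text
time: 19.88
ee_pos: [0.5318, -0.3341, 0.1045]
eef_rot: [-0.706, -0.04, 0.04, 0.706]
ft_force: [-0.1, -0.9, -0.6]
width: 0.0168
```

Run:
```python
from h import *
st();delta([.532,-.3342,.0766],.1135)
```

```text
19.88 pos [ 0.5318 -0.3341  0.1045] F [-0.11 -0.86 -0.56] w 0.0168
[[0.9936, -0.0008, -0.1133], [0.1133, 0.0004, 0.9936], [-0.0007, -1.0, 0.0005]] [-0.11  0.5   0.8   1.6  -0.37  1.21  0.88]
d mm [ 0.22 27.86 -0.12] rot deg [-0.03  0.   -0.04]
```

Entered the hole with no force. Now the rest of the way down.

Request:
{"name": "arm_command", "arguments": {
  "deltas": [0.0002,0.007,0,0,0,0,0.0002,0.014,0,0,0,0,0.0002,0.02,0,0,0,0,0.0002,0.0245,0,0,0,0,0.0002,0.0275,0,0,0,0,0.0002,0.0275,0,0,0,0]
}}

```text
time: 20.62
ee_pos: [0.5322, -0.3342, 0.0774]
eef_rot: [-0.706, -0.04, 0.04, 0.706]
ft_force: [0.4, 0.2, -0.3]
width: 0.0168
```

Request:
{"name": "arm_command", "arguments": {
  "deltas": [0,0.0005,0,0,0,0,0,0.0005,0,0,0,0]
}}

```text
time: 20.88
ee_pos: [0.5323, -0.3343, 0.0772]
eef_rot: [0.706, 0.04, -0.04, -0.706]
ft_force: [0.5, 0.4, -0.5]
width: 0.0166
```

Request:
{"name": "arm_command", "arguments": {
  "deltas": [0,0,0,0,0,0,0,0,0,0,0,0,0,0,0,0,0,0,0,0,0,0,0,0],
  "hand": 0.6
}}

```text
time: 21.38
ee_pos: [0.5323, -0.3343, 0.0771]
eef_rot: [-0.706, -0.04, 0.04, 0.706]
ft_force: [0.1, 0.5, -0.4]
width: 0.0475
```

Request:
{"name": "arm_command", "arguments": {
  "deltas": [0,-0.02,0,0,0,0,0,-0.06,0,0,0,0,0,-0.11,0,0,0,0,0,-0.16,0,0,0,0,0,-0.16,0,0,0,0]
}}

```text
time: 22.0
ee_pos: [0.5335, -0.3361, 0.2426]
eef_rot: [0.707, 0.042, -0.038, -0.705]
ft_force: [0.8, -0.9, -0.2]
width: 0.0523
```

Run:
```python
from h import *
st()
# pendant geometry target: pack centre = slot - 52mm pendant x
c=np.array([.5742,.0387])-.052*np.array([.9936,.1133]);print(c)
delta([*c,.20],.1135)
s=r.read_state();p=r.camera('wrist');save('w12',p['image'])
q=r.camera('scene');save('s12',q['image'][200:350,100:300].repeat(4,0).repeat(4,1))
```

```text
22.0 pos [ 0.5335 -0.3361  0.2426] F [ 0.78 -0.93 -0.2 ] w 0.0523
[[0.9936, 0.0069, -0.1126], [0.1127, -0.0033, 0.9936], [0.0065, -1.0, -0.0041]] [-0.13  0.4   0.85  1.41 -0.3   1.46  0.83]
[0.5225328 0.0328084]
d mm [ 30.43  41.32 367.92] rot deg [ 0.24 -0.03  0.37]
```

View pics/w12.png

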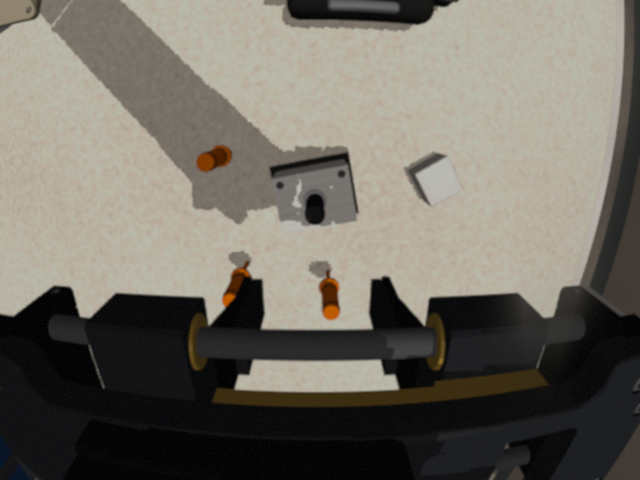

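View pics/s12.png

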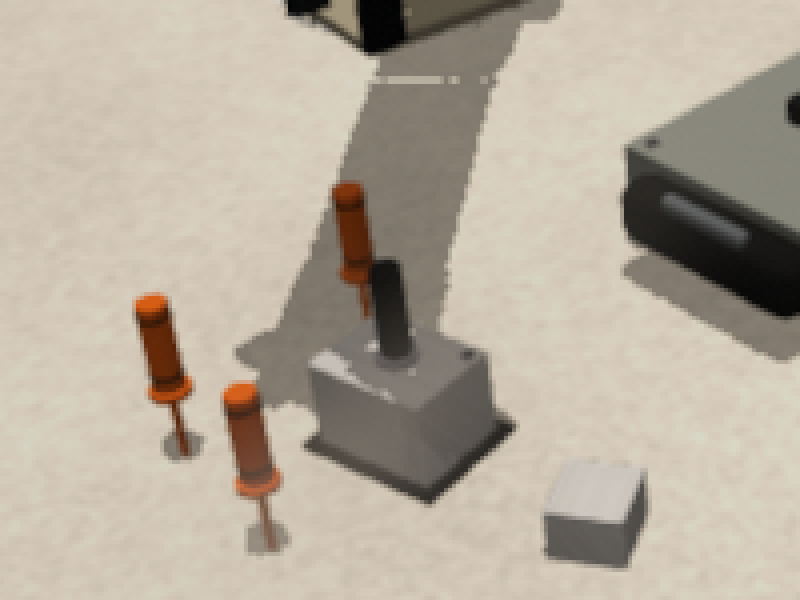

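The tool is back in the stand, upright, with its collar seated (scene crop (392,310)). Now the pack.

Request:
{"name": "arm_command", "arguments": {
  "deltas": [0.005,0.0,0.053,0,0,0,0.009,0.005,0.106,0,0,0,0.013,0.01,0.159,0,0,0,0.017,0.02,0.212,0,0,0,0.021,0.03,0.264,0,0,0,0.025,0.04,0.316,0,0,0,0.03,0.04,0.367,0,0,0,0.03,0.04,0.368,0,0,0],
  "hand": 0.85
}}

```text
time: 23.1
ee_pos: [0.5192, 0.0393, 0.196]
eef_rot: [-0.706, -0.042, 0.043, 0.706]
ft_force: [0.5, -0.7, 0.3]
width: 0.074
```

Request:
{"name": "arm_command", "arguments": {
  "deltas": [0,0,0,0,0,0,0,0,0,0,0,0,0,0,0,0,0,0]
}}

```text
time: 23.48
ee_pos: [0.5203, 0.0337, 0.197]
eef_rot: [-0.706, -0.039, 0.039, 0.706]
ft_force: [-0.5, 0.5, 0.2]
width: 0.0738
```

Run:
```python
from h import *
st();delta([.5225,.0328,.082],.1135)
s=r.read_state();p=r.camera('wrist');save('w13',p['image'])
print(wproj(p,np.array([.5225,.0328,.095]),s))
for b in r.boxes_of(p,'pack_center'): print(b, watz(p,b['centre'],s,.095))
```

```text
23.48 pos [0.5203 0.0337 0.197 ] F [-0.47  0.46  0.15] w 0.0738
[[0.9938, -0.0, -0.1115], [0.1115, 0.0001, 0.9938], [-0.0, -1.0, 0.0001]] [-0.78  0.1   0.68  1.76 -0.06  1.31  0.02]
d mm [  2.05 115.04  -1.09] rot deg [-0.  -0.1 -0. ]
[225.36119001 318.50705222]
{'centre': [214.9, 319.9], 'conf': 0.8} [0.52262641 0.04174608 0.095     ]
{'centre': [153.3, 346.0], 'conf': 0.26} [0.5373754 0.0940522 0.095    ]
```

View pics/w13.png

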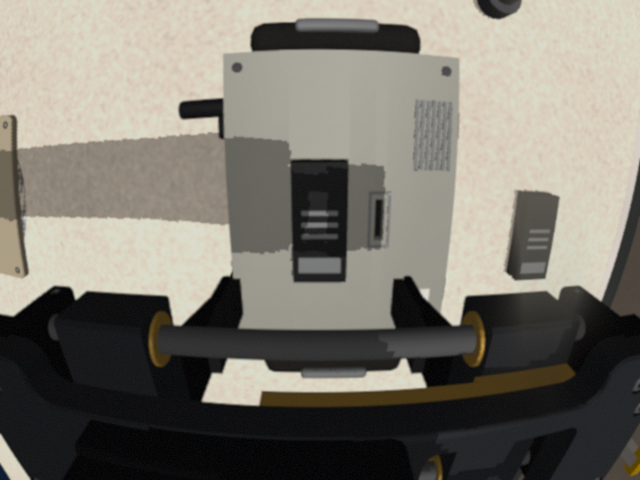

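The pack spans cols 291–347, rows 160–281, square to the jaws. I'll descend over it.

Request:
{"name": "arm_command", "arguments": {
  "deltas": [0.0024,0.03,0.001,0,0,0,0.0024,0.06,0.001,0,0,0,0.0024,0.085,0.001,0,0,0,0.0024,0.1,0.001,0,0,0,0.0024,0.108,0.001,0,0,0,0.0024,0.113,0.001,0,0,0,0.0024,0.114,0.001,0,0,0,0.0024,0.114,0.001,0,0,0]
}}

```text
time: 24.58
ee_pos: [0.5229, 0.036, 0.0835]
eef_rot: [-0.706, -0.04, 0.04, 0.706]
ft_force: [0.0, 0.2, -0.5]
width: 0.0741
```

Run:
```python
from h import *
st();delta([.5225,.0328,.0825],.1135)
s=r.read_state();p=r.camera('wrist');save('w14',p['image'])
```

```text
24.57 pos [0.5229 0.036  0.0835] F [ 0.04  0.15 -0.55] w 0.0741
[[0.9936, 0.0007, -0.1132], [0.1132, 0.0003, 0.9936], [0.0007, -1.0, 0.0002]] [-0.75  0.23  0.67  1.89 -0.16  1.08  0.1 ]
d mm [-0.79  0.97 -3.16] rot deg [-0.01 -0.    0.04]
```

View pics/w14.png

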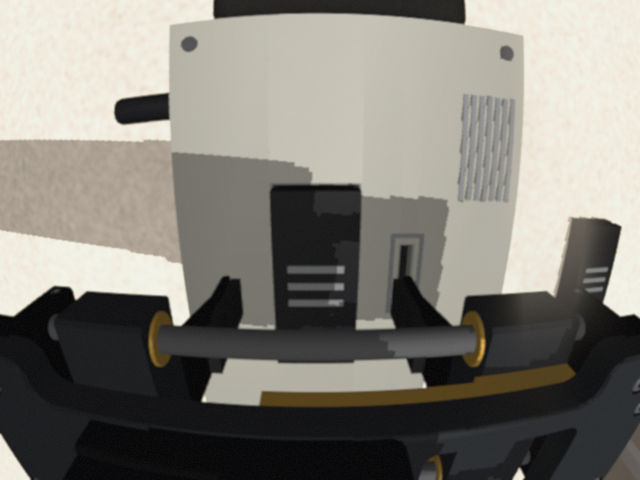

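Request:
{"name": "arm_command", "arguments": {
  "deltas": [0,0.0005,0,0,0,0,0,0.0005,0,0,0,0,0,0.0005,0,0,0,0,0,0.0005,0,0,0,0,0,0.0005,0,0,0,0],
  "hand": 0.0,
  "grip_force": 25
}}

```text
time: 25.25
ee_pos: [0.5226, 0.036, 0.0825]
eef_rot: [-0.706, -0.04, 0.04, 0.706]
ft_force: [0.8, 0.5, -0.0]
width: 0.0319
```

Request:
{"name": "arm_command", "arguments": {
  "deltas": [0,0,0,0,0,0,0,-0.003,0,0,0,0,0,-0.008,0,0,0,0,0,-0.014,0,0,0,0,0,-0.02,0,0,0,0,0,-0.02,0,0,0,0]
}}

```text
time: 26.0
ee_pos: [0.523, 0.0361, 0.1032]
eef_rot: [-0.706, -0.04, 0.04, 0.706]
ft_force: [0.1, 1.5, 0.8]
width: 0.0002
```

Run:
```python
from h import *
st()
s=r.read_state();p=r.camera('wrist');save('w15',p['image'])
q=r.camera('scene');save('s15',q['image'][180:290,240:400].repeat(5,0).repeat(5,1))
```

```text
26.0 pos [0.523  0.0361 0.1032] F [0.1  1.51 0.84] w 0.0002
[[0.9936, 0.0009, -0.1133], [0.1133, 0.0005, 0.9936], [0.001, -1.0, 0.0004]] [-0.76  0.2   0.67  1.87 -0.14  1.12  0.08]
```

View pics/w15.png

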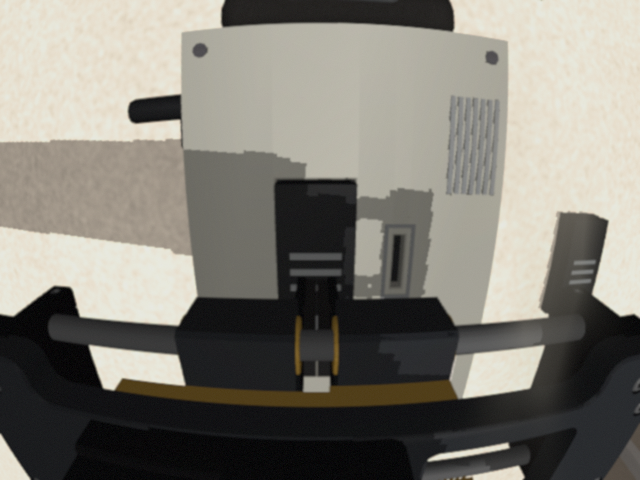

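View pics/s15.png

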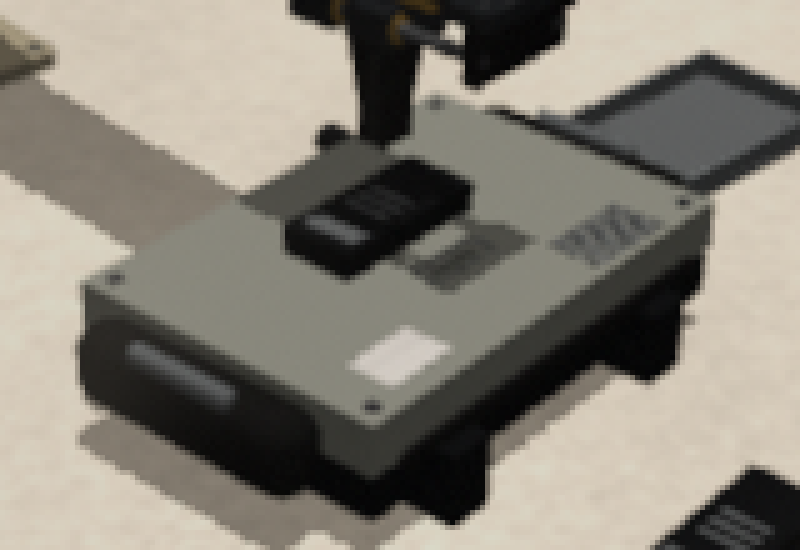

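The fingers closed above the pack without gripping it. I need to find out why before trying again.

Run:
```python
from h import *
s=r.read_state();q=r.camera('scene');p=r.camera('wrist');t=r.camera('top')
P=np.array([.5225,.0328]);ex=np.array([.9936,.1133]);ey=np.array([-.1133,.9936])
for z in (.08,.095):
  for a,b in((-1,-1),(-1,1),(1,1),(1,-1)):
    X=np.array([*(P+a*.023*ex+b*.052*ey),z]);v=proj(q,X);w=wproj(p,X,s)
    print(z,a,b,'scene crop',np.round([(v[1]-240)*5,(v[0]-180)*5]),'wrist',np.round(w[::-1]),'top',np.round(proj(t,X)[::-1],1))
v=proj(q,s['ee_pos']);print('tcp scene crop',(v[1]-240)*5,(v[0]-180)*5,'wrist',wproj(p,s['ee_pos'],s)[::-1])
save('t15',t['image'][200:340,200:360].repeat(4,0).repeat(4,1))
```

```text
0.08 -1 -1 scene crop [280. 245.] wrist [281. 334.] top [307.3 288.5]
0.08 -1 1 scene crop [406. 174.] wrist [276. 181.] top [260.  294.6]
0.08 1 1 scene crop [470. 201.] wrist [354. 181.] top [257.5 273.7]
0.08 1 -1 scene crop [345. 275.] wrist [349. 334.] top [304.6 267.6]
0.095 -1 -1 scene crop [280. 221.] wrist [280. 347.] top [307.1 288.6]
0.095 -1 1 scene crop [406. 150.] wrist [273. 185.] top [259.1 294.8]
0.095 1 1 scene crop [471. 177.] wrist [357. 185.] top [256.6 273.5]
0.095 1 -1 scene crop [345. 250.] wrist [351. 347.] top [304.4 267.3]
tcp scene crop 381.81656604905726 184.43873705251733 wrist [315.94493988 273.64777903]
```

View pics/t15.png

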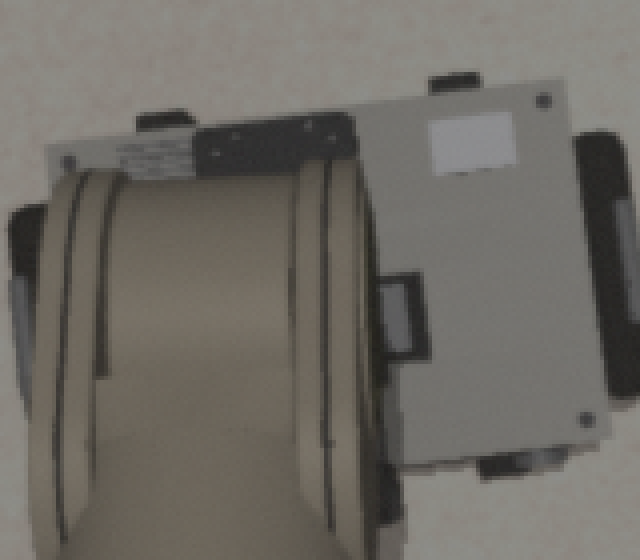

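Run:
```python
from h import *
s=r.read_state();q=r.camera('scene');im=q['image'].copy()
for k in range(0,60,10):
    v=proj(q,s['ee_pos']+[0,0,k/1000]);cv2.circle(im,(int(round(v[1])),int(round(v[0]))),0,(255,0,0),-1)
save('s16',cv2.resize(im[170:240,285:360],None,fx=8,fy=8,interpolation=0))
p=r.camera('wrist');save('w16',cv2.resize(p['image'][240:420,220:420],None,fx=3,fy=3,interpolation=2))
```

```text
(no output)
```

View pics/s16.png

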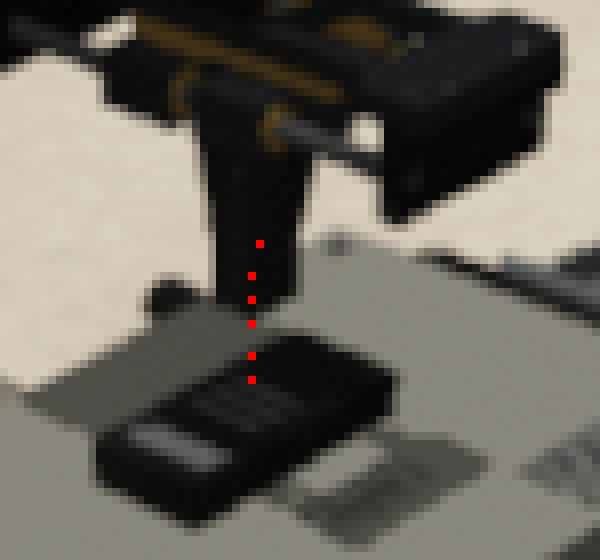

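View pics/w16.png

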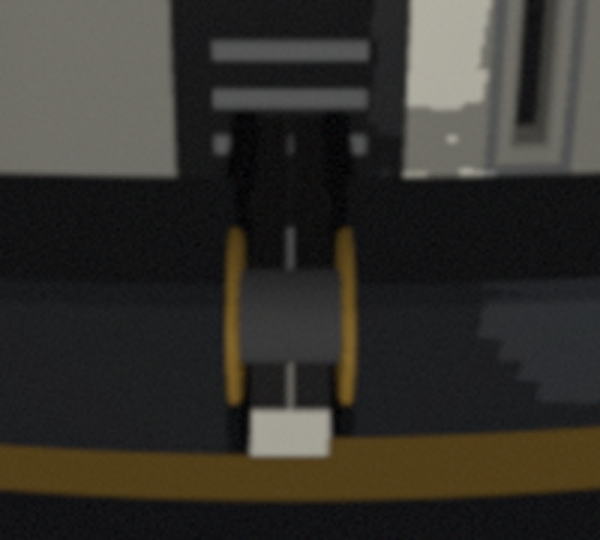

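In the scene view the fingertips end about 22 mm above the nominal TCP point, although the camera projects the pendant's corners correctly. So I must go about 20 mm lower, feeling for the pendant's face.

Request:
{"name": "arm_command", "arguments": {
  "deltas": [0,0,0,0,0,0,0,0,0,0,0,0,0,0,0,0,0,0,0,0,0,0,0,0,0,0.005,0,0,0,0,0,0.012,0,0,0,0,0,0.019,0,0,0,0,0,0.019,0,0,0,0],
  "hand": 0.85
}}

```text
time: 27.35
ee_pos: [0.5221, 0.0359, 0.0828]
eef_rot: [0.706, 0.04, -0.041, -0.706]
ft_force: [-0.1, -0.1, 0.1]
width: 0.07
```

Request:
{"name": "arm_command", "arguments": {
  "deltas": [0,0.002,0,0,0,0,0,0.004,0,0,0,0,0,0.006,0,0,0,0,0,0.006,0,0,0,0]
}}

```text
time: 27.85
ee_pos: [0.5225, 0.036, 0.0774]
eef_rot: [-0.706, -0.04, 0.04, 0.706]
ft_force: [-0.1, -0.6, -0.1]
width: 0.0743
```

Run:
```python
from h import *
st()
s=r.read_state();q=r.camera('scene');im=q['image'].copy()
Rt=R.from_quat(s['eef_rot']).as_matrix()
save('s17',cv2.resize(im[170:240,280:360],None,fx=8,fy=8,interpolation=0))
p=r.camera('wrist');save('w17',p['image'])
```

```text
27.85 pos [0.5225 0.036  0.0774] F [-0.09 -0.62 -0.06] w 0.0743
[[0.9936, -0.0002, -0.1134], [0.1134, 0.0, 0.9936], [-0.0002, -1.0, 0.0001]] [-0.75  0.24  0.67  1.9  -0.17  1.06  0.1 ]
```

View pics/s17.png

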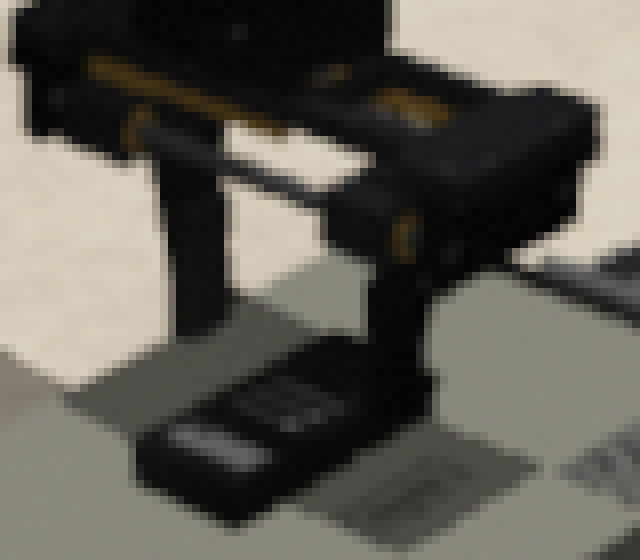

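View pics/w17.png

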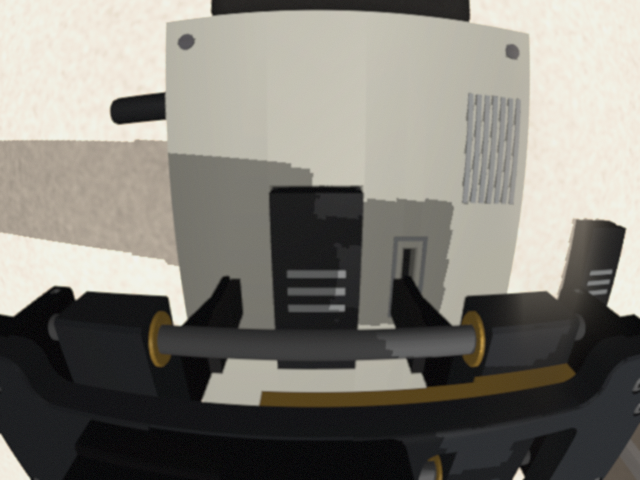

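No contact at TCP 77 mm, which is below the face's 80 mm, so the tips really are higher. I'll keep going down in small steps.

Request:
{"name": "arm_command", "arguments": {
  "deltas": [0,0.002,0,0,0,0,0,0.004,0,0,0,0,0,0.006,0,0,0,0,0,0.008,0,0,0,0,0,0.008,0,0,0,0]
}}

```text
time: 28.58
ee_pos: [0.5225, 0.036, 0.0694]
eef_rot: [-0.706, -0.04, 0.04, 0.706]
ft_force: [-0.5, 0.9, 0.2]
width: 0.0741
```

Request:
{"name": "arm_command", "arguments": {
  "deltas": [0,0.001,0,0,0,0,0,0.002,0,0,0,0,0,0.002,0,0,0,0]
}}

```text
time: 28.95
ee_pos: [0.5226, 0.036, 0.0675]
eef_rot: [-0.706, -0.04, 0.04, 0.706]
ft_force: [0.2, 0.7, -0.9]
width: 0.0741
```

Request:
{"name": "arm_command", "arguments": {
  "deltas": [0,0.001,0,0,0,0,0,0.0015,0,0,0,0,0,0.0015,0,0,0,0]
}}

```text
time: 29.32
ee_pos: [0.5226, 0.036, 0.066]
eef_rot: [-0.706, -0.04, 0.04, 0.706]
ft_force: [0.3, 0.2, -1.2]
width: 0.074
```

Run:
```python
from h import *
st()
q=r.camera('scene');save('s18',cv2.resize(q['image'][170:240,280:360],None,fx=8,fy=8,interpolation=0))
```

```text
29.32 pos [0.5226 0.036  0.066 ] F [ 0.34  0.2  -1.24] w 0.074
[[0.9936, -0.0001, -0.1133], [0.1133, 0.0001, 0.9936], [-0.0, -1.0, 0.0001]] [-0.74  0.25  0.66  1.91 -0.18  1.04  0.11]
```

View pics/s18.png

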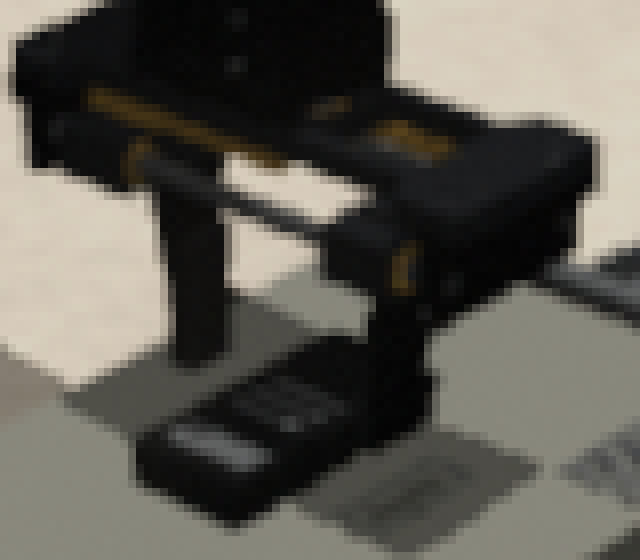

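Run:
```python
from h import *
q=r.camera('scene');s=r.read_state()
ex=np.array([.9936,.1133,0]);ey=np.array([-.1133,.9936,0])
for a in(-.037,-.05,.037,.05):
  for b in (-.0095,.0095):
    for z in(.08,.095):
      X=s['ee_pos']*[1,1,0]+a*ex+b*ey+[0,0,z];v=proj(q,X);print(a,b,z,np.round([(v[1]-280+.5)*8,(v[0]-170+.5)*8]))
```

```text
-0.037 -0.0095 0.08 [194. 412.]
-0.037 -0.0095 0.095 [194. 373.]
-0.037 0.0095 0.08 [230. 391.]
-0.037 0.0095 0.095 [231. 353.]
-0.05 -0.0095 0.08 [166. 399.]
-0.05 -0.0095 0.095 [165. 361.]
-0.05 0.0095 0.08 [202. 379.]
-0.05 0.0095 0.095 [202. 341.]
0.037 -0.0095 0.08 [360. 486.]
0.037 -0.0095 0.095 [361. 446.]
0.037 0.0095 0.08 [397. 464.]
0.037 0.0095 0.095 [398. 425.]
0.05 -0.0095 0.08 [391. 499.]
0.05 -0.0095 0.095 [392. 460.]
0.05 0.0095 0.08 [427. 477.]
0.05 0.0095 0.095 [428. 438.]
```

Fingertips look to be at about z = 96 mm. Down about 12 mm more, checking force.

Request:
{"name": "arm_command", "arguments": {
  "deltas": [0,0.002,0,0,0,0,0,0.004,0,0,0,0,0,0.006,0,0,0,0,0,0.006,0,0,0,0]
}}

```text
time: 29.92
ee_pos: [0.5225, 0.036, 0.0598]
eef_rot: [0.706, 0.04, -0.04, -0.706]
ft_force: [0.3, 0.2, -0.8]
width: 0.0741
```

Request:
{"name": "arm_command", "arguments": {
  "deltas": [0,0.001,0,0,0,0,0,0.002,0,0,0,0,0,0.002,0,0,0,0]
}}

```text
time: 30.3
ee_pos: [0.5226, 0.036, 0.058]
eef_rot: [-0.706, -0.04, 0.04, 0.706]
ft_force: [0.4, -0.4, -0.1]
width: 0.0737
```

Request:
{"name": "arm_command", "arguments": {
  "deltas": [0,0.001,0,0,0,0,0,0.002,0,0,0,0,0,0.002,0,0,0,0]
}}

```text
time: 30.68
ee_pos: [0.5226, 0.036, 0.0559]
eef_rot: [-0.706, -0.04, 0.04, 0.706]
ft_force: [0.9, 0.3, 0.5]
width: 0.0737
```

Run:
```python
from h import *
st()
q=r.camera('scene');save('s19',cv2.resize(q['image'][170:240,280:360],None,fx=8,fy=8,interpolation=0))
```

```text
30.68 pos [0.5226 0.036  0.0559] F [0.93 0.27 0.49] w 0.0737
[[0.9936, -0.0001, -0.1133], [0.1133, 0.0, 0.9936], [-0.0001, -1.0, 0.0]] [-0.73  0.27  0.66  1.92 -0.19  1.02  0.12]
```

View pics/s19.png

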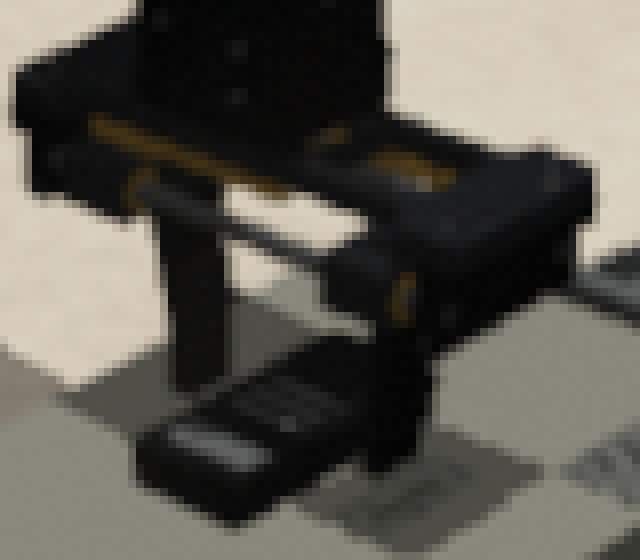

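Request:
{"name": "arm_command", "arguments": {
  "deltas": [0,0.001,0,0,0,0,0,0.002,0,0,0,0,0,0.002,0,0,0,0]
}}

```text
time: 31.1
ee_pos: [0.5226, 0.036, 0.054]
eef_rot: [-0.706, -0.04, 0.04, 0.706]
ft_force: [0.5, -0.2, 0.9]
width: 0.0738
```

Request:
{"name": "arm_command", "arguments": {
  "deltas": [0,0,0,0,0,0,0,0,0,0,0,0,0,0,0,0,0,0,0,0,0,0,0,0,0,0,0,0,0,0,0,0,0,0,0,0],
  "hand": 0.0,
  "grip_force": 25
}}

```text
time: 31.85
ee_pos: [0.5226, 0.0361, 0.0541]
eef_rot: [-0.706, -0.04, 0.04, 0.706]
ft_force: [-0.5, -0.1, 0.8]
width: 0.046
```

Width is 46 mm, so the pack is gripped. Lifting straight up.

Request:
{"name": "arm_command", "arguments": {
  "deltas": [0,-0.003,0,0,0,0,0,-0.008,0,0,0,0,0,-0.015,0,0,0,0,0,-0.025,0,0,0,0,0,-0.04,0,0,0,0,0,-0.06,0,0,0,0,0,-0.08,0,0,0,0,0,-0.08,0,0,0,0],
  "grip_force": 30
}}

```text
time: 32.85
ee_pos: [0.5238, 0.0362, 0.1359]
eef_rot: [-0.706, -0.041, 0.039, 0.706]
ft_force: [-0.4, 0.0, -1.9]
width: 0.0458
```

Run:
```python
from h import *
st()
t=r.camera('top');im=t['image'];save('t20',im[250:350,100:220].repeat(5,0).repeat(5,1))
q=r.camera('scene');save('s20',q['image'][150:290,240:430].repeat(4,0).repeat(4,1))
p=r.camera('wrist');save('w20',p['image'])
C=[atz(t,[y,x],.02)[:2] for x,y in((114,280),(187,279),(188,327),(114,328))];print(C,np.mean(C,0))
```

```text
32.85 pos [0.5238 0.0362 0.1359] F [-0.38  0.04 -1.93] w 0.0458
[[0.9936, 0.0031, -0.1133], [0.1132, 0.0014, 0.9936], [0.0033, -1.0, 0.001]] [-0.77  0.16  0.68  1.83 -0.11  1.18  0.06]
[array([0.53117481, 0.43026847]), array([0.53099305, 0.25954616]), array([0.42057571, 0.25614381]), array([0.42059744, 0.42759715])] [0.47583525 0.3433889 ]
```

View pics/t20.png

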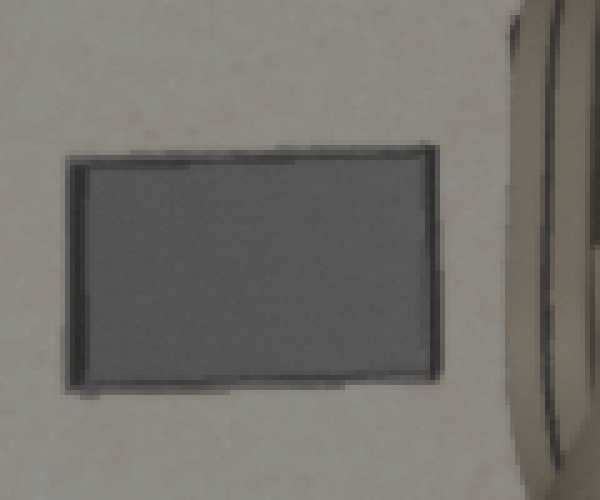

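View pics/s20.png

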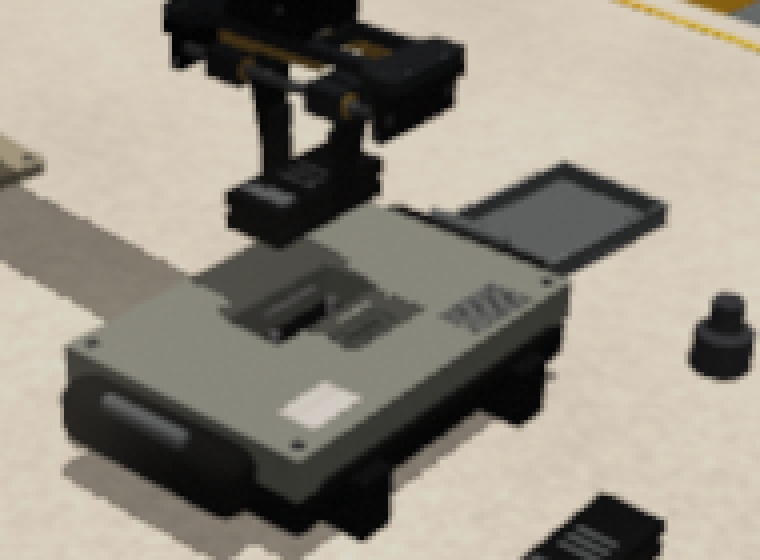

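View pics/w20.png

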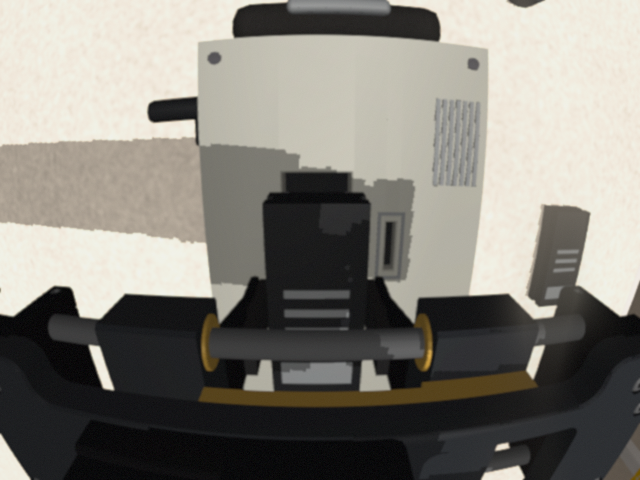

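The pack is held level (wrist picture: cols 265–368). The bay is empty, and the tray is clear at top crop (253,267), yawed about 1°.

Run:
```python
from h import *
t=r.camera('top')
C=[atz(t,[250+y/5-.4,100+x/5-.4],.02)[:2] for x,y in((67,157),(438,146),(440,378),(67,390))];C=np.array(C);print(C,C.mean(0))
d=(C[0]+C[3]-C[1]-C[2]);print('yaw',-d[0]/d[1])
st();delta([.476,.346,.12],.02)
```

```text
[[0.52888432 0.4325554 ]
 [0.53145044 0.25908374]
 [0.42469073 0.2571091 ]
 [0.42154163 0.42994116]] [0.47664178 0.34467235]
yaw 0.016503469243756147
33.05 pos [0.5221 0.036  0.1333] F [ 0.05  0.43 -3.  ] w 0.0455
[[0.9936, -0.0011, -0.1134], [0.1134, -0.0002, 0.9936], [-0.0011, -1.0, -0.0001]] [-0.77  0.16  0.68  1.84 -0.11  1.18  0.06]
d mm [-10.65  13.33 313.25] rot deg [ 0.01  5.36 -0.06]
```

Request:
{"name": "arm_command", "arguments": {
  "deltas": [-0.001,0,0.03,0,1,0,-0.003,0,0.075,0,2,0,-0.005,0,0.125,0,3,0,-0.007,0,0.175,0,4,0,-0.009,0,0.225,0,5,0,-0.011,0,0.27,0,5.4,0,-0.011,0.005,0.3,0,5.4,0,-0.011,0.013,0.313,0,5.4,0]
}}

```text
time: 34.05
ee_pos: [0.4758, 0.3468, 0.12]
eef_rot: [0.707, 0.007, -0.008, -0.707]
ft_force: [0.4, -0.8, -1.8]
width: 0.046
```

Request:
{"name": "arm_command", "arguments": {
  "deltas": [0,0,0,0,0,0,0,0,0,0,0,0,0,0,0,0,0,0]
}}

```text
time: 34.42
ee_pos: [0.477, 0.3444, 0.1215]
eef_rot: [-0.707, -0.006, 0.006, 0.707]
ft_force: [0.0, -0.0, -2.2]
width: 0.0456
```

Run:
```python
from h import *
st();delta([.4765,.3475,-.008],.018)
p=r.camera('wrist');save('w21',p['image'])
q=r.camera('scene');save('s21',q['image'][130:270,300:470].repeat(4,0).repeat(4,1))
```

```text
34.42 pos [0.477  0.3444 0.1215] F [ 0.   -0.02 -2.18] w 0.0456
[[0.9999, 0.0005, -0.0172], [0.0172, 0.0003, 0.9999], [0.0005, -1.0, 0.0003]] [-1.11  0.32  0.49  1.68 -0.16  1.19 -0.56]
d mm [ -0.53 129.49   3.05] rot deg [-0.02 -0.04  0.03]
```

View pics/w21.png

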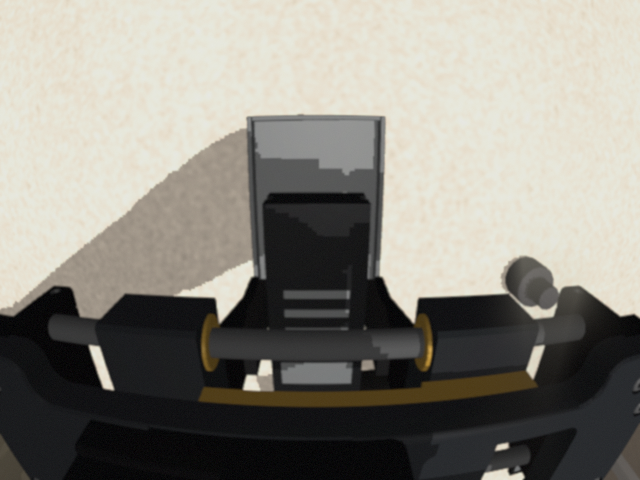

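View pics/s21.png

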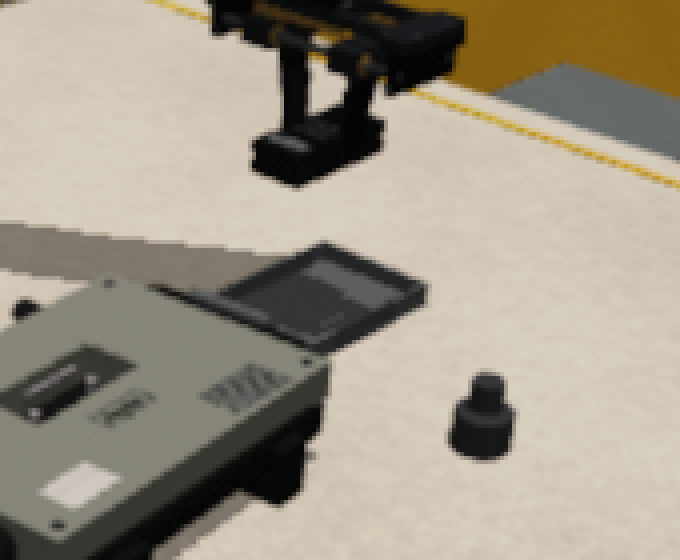

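The pack is held level over the tray. Lowering.

Request:
{"name": "arm_command", "arguments": {
  "deltas": [0,0.02,0.001,0,0,0,0,0.04,0.002,0,0,0,0,0.06,0.002,0,0,0,0,0.08,0.002,0,0,0,0,0.095,0.002,0,0,0,0,0.105,0.002,0,0,0,0,0.112,0.002,0,0,0,0,0.112,0.002,0,0,0]
}}

```text
time: 35.52
ee_pos: [0.4761, 0.3477, 0.0089]
eef_rot: [0.707, 0.007, -0.007, -0.707]
ft_force: [0.1, -0.1, -3.1]
width: 0.0456
```

Run:
```python
from h import *
st();delta([.4765,.3475,-.008],.018)
p=r.camera('wrist');save('w22',p['image'])
q=r.camera('scene');save('s22',q['image'][150:250,340:440].repeat(6,0).repeat(6,1))
```

```text
35.52 pos [0.4761 0.3477 0.0089] F [ 0.07 -0.07 -3.13] w 0.0456
[[0.9998, -0.0002, -0.0193], [0.0193, -0.0001, 0.9998], [-0.0002, -1.0, -0.0001]] [-1.07  0.45  0.45  1.77 -0.23  0.98 -0.51]
d mm [ 0.37 16.92 -0.2 ] rot deg [ 0.01  0.07 -0.01]
```

View pics/w22.png

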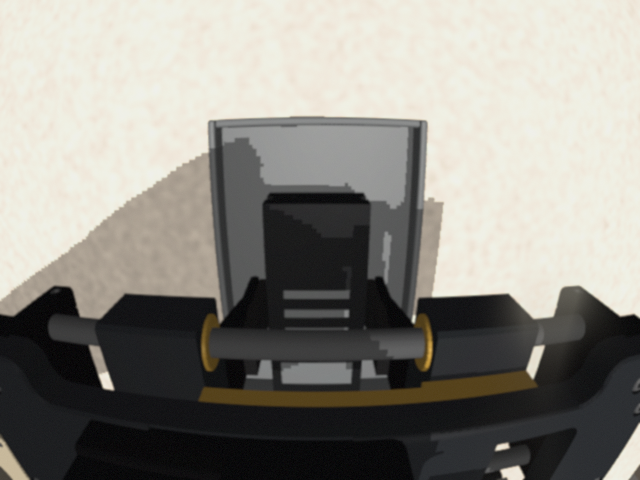

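View pics/s22.png

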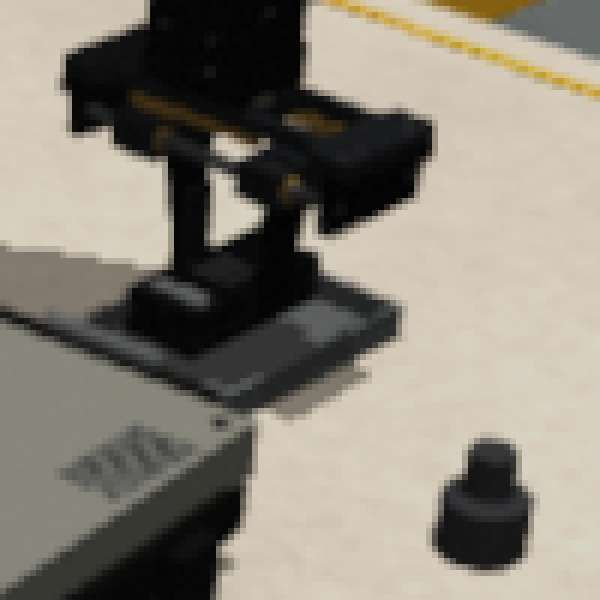

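Request:
{"name": "arm_command", "arguments": {
  "deltas": [0,0.004,0,0,0,0,0,0.008,0,0,0,0,0,0.011,0,0,0,0,0,0.013,0,0,0,0,0,0.013,0,0,0,0]
}}

```text
time: 36.25
ee_pos: [0.4761, 0.3477, -0.0041]
eef_rot: [0.707, 0.007, -0.007, -0.707]
ft_force: [-0.3, -0.7, -2.5]
width: 0.0458
```

Request:
{"name": "arm_command", "arguments": {
  "deltas": [0,0.001,0,0,0,0,0,0.0025,0,0,0,0,0,0.0025,0,0,0,0]
}}

```text
time: 36.62
ee_pos: [0.4761, 0.3477, -0.0065]
eef_rot: [0.707, 0.007, -0.007, -0.707]
ft_force: [-0.3, -0.7, -1.9]
width: 0.0456
```

Request:
{"name": "arm_command", "arguments": {
  "deltas": [0,0.001,0,0,0,0,0,0.002,0,0,0,0,0,0.002,0,0,0,0]
}}

```text
time: 37.0
ee_pos: [0.4761, 0.3477, -0.0085]
eef_rot: [0.707, 0.007, -0.007, -0.707]
ft_force: [0.3, 0.3, -2.5]
width: 0.0456
```

Request:
{"name": "arm_command", "arguments": {
  "deltas": [0,0.001,0,0,0,0,0,0.0015,0,0,0,0,0,0.0015,0,0,0,0]
}}

```text
time: 37.38
ee_pos: [0.4762, 0.3477, -0.01]
eef_rot: [0.707, 0.007, -0.007, -0.707]
ft_force: [-0.2, 0.6, -0.7]
width: 0.0457
```

Request:
{"name": "arm_command", "arguments": {
  "deltas": [0,0.0005,0,0,0,0,0,0.001,0,0,0,0,0,0.001,0,0,0,0]
}}

```text
time: 37.75
ee_pos: [0.4763, 0.3478, -0.0108]
eef_rot: [-0.707, -0.007, 0.007, 0.707]
ft_force: [-0.6, -0.6, -0.2]
width: 0.0457
```

Request:
{"name": "arm_command", "arguments": {
  "deltas": [0,0.0004,0,0,0,0,0,0.0008,0,0,0,0,0,0.0008,0,0,0,0]
}}

```text
time: 38.12
ee_pos: [0.4762, 0.3478, -0.0109]
eef_rot: [-0.707, -0.007, 0.007, 0.707]
ft_force: [-4.3, -3.5, 9.7]
width: 0.0459
```

On the floor: 10 N contact. I'll let go, opening only to about 62 mm so the fingers stay inside the tray walls.

Request:
{"name": "arm_command", "arguments": {
  "deltas": [0,-0.0006,0,0,0,0,0,-0.0006,0,0,0,0]
}}

```text
time: 38.38
ee_pos: [0.4762, 0.3478, -0.0109]
eef_rot: [-0.707, -0.007, 0.007, 0.707]
ft_force: [-2.7, -1.4, 4.8]
width: 0.0456
```

Request:
{"name": "arm_command", "arguments": {
  "deltas": [0,0,0,0,0,0,0,0,0,0,0,0,0,0,0,0,0,0,0,0,0,0,0,0],
  "hand": 0.7
}}

```text
time: 38.88
ee_pos: [0.4762, 0.3478, -0.0112]
eef_rot: [-0.707, -0.007, 0.007, 0.707]
ft_force: [0.5, 0.2, -0.0]
width: 0.0607
```

Request:
{"name": "arm_command", "arguments": {
  "deltas": [0,-0.01,0,0,0,0,0,-0.03,0,0,0,0,0,-0.06,0,0,0,0,0,-0.1,0,0,0,0,0,-0.14,0,0,0,0,0,-0.16,0,0,0,0,0,-0.16,0,0,0,0]
}}

```text
time: 39.75
ee_pos: [0.4773, 0.3484, 0.1518]
eef_rot: [-0.706, -0.008, 0.006, 0.708]
ft_force: [-0.5, -0.8, -0.5]
width: 0.0614
```

Run:
```python
from h import *
st()
s=r.read_state();p=r.camera('wrist');save('w23',p['image'])
for b in r.boxes_of(p,'pack_center'): print(b, watz(p,b['centre'],s,.03))
q=r.camera('scene');save('s23',q['image'][150:350,110:440].repeat(2,0).repeat(2,1))
```

```text
39.75 pos [0.4773 0.3484 0.1518] F [-0.47 -0.8  -0.54] w 0.0614
[[0.9998, 0.003, -0.019], [0.019, 0.0034, 0.9998], [0.0031, -1.0, 0.0034]] [-1.12  0.29  0.5   1.64 -0.15  1.24 -0.57]
{'centre': [214.5, 316.4], 'conf': 0.65} [0.47786811 0.35191576 0.03      ]
```

View pics/w23.png

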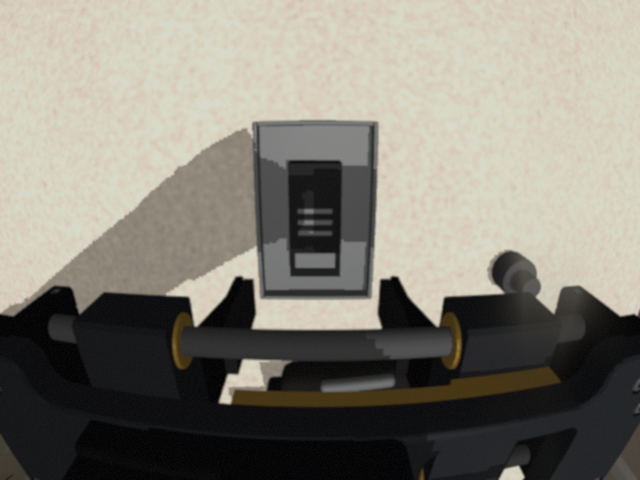

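View pics/s23.png

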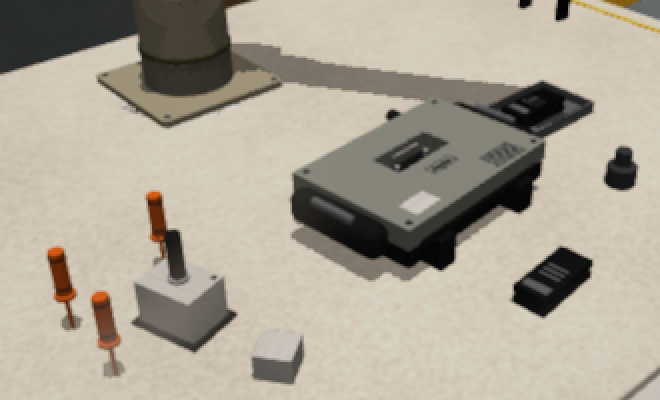

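The pack lies flat in the middle of the tray (wrist picture (315,218)). The tool is upright in its stand, the bystanders are where they were, and the gripper is clear. I'll hand in.

Request:
{"name": "arm_command", "arguments": {
  "deltas": [0,0,0,0,0,0,0,0,0,0,0,0,0,0,0,0,0,0]
}}

```text
time: 40.28
ee_pos: [0.4761, 0.3476, 0.1486]
eef_rot: [0.707, 0.007, -0.007, -0.707]
ft_force: [0.9, 0.4, 0.5]
width: 0.0604
```

```bash
python3 -c "
from h import *
st();print(r.close_job())"
```

```text
40.27 pos [0.4761 0.3476 0.1486] F [0.9  0.39 0.47] w 0.0604
[[0.9998, -0.0003, -0.0192], [0.0192, -0.0004, 0.9998], [-0.0003, -1.0, -0.0003]] [-1.12  0.3   0.5   1.64 -0.15  1.24 -0.57]
the job is handed in; nothing more can be done
None
```

The spent pack is out of the pendant and lying in the tray, and the job was handed in at 40.3 s. `close_job` gives no verdict, so success rests on my own checks.

**What I did:**
- **Latch:** I took the black-handled tool from its stand and felt along the slot in 3 mm steps. Three probes met rigid shoulder at about 9 N. The fourth, about 10 mm towards +y, gave way at about 5 N, and the pack sprang up. The highest force reading I saw with the tool in the slot was 9.5 N.
- **Tool:** I put it back upright in its stand with its collar seated.
- **Pack:** I lifted it straight out, lowered it to the tray floor still gripped, and let go.

**Last checks:** The final pictures show the pack flat, right way up and near the tray's centre. The tool is upright in its stand. The bystanders and the orange look-alikes look unmoved by eye; I did not measure them again. The gripper was clear of everything.

**What failed or disagreed:**
- **First pack grasp:** It missed because the fingers closed above the pack. In the scene camera the fingertips were about 22 to 30 mm higher than the reported TCP. I descended further in small steps while watching the force, and the second grasp held at a 46 mm opening.
- **Setting the pack down:** The force reading reached about 10 N when the pack met the tray floor, and I eased off before letting go.

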